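Load and release the connector drop test

ROBOT

A 7-joint arm with a two-finger parallel gripper is mounted at the origin on a cart in front of the work surface, level with it; the furniture and walls round the work are solid. World frame = base frame: x ahead of the robot, y to its left, z up, the work surface at z = 0. Lengths are in m, angles in rad, forces in N, time in s.
With the tool pointing down it reaches from about 0.35 to 0.775 m from the base axis. Payload 3.1 kg.
Tool frame: the origin (TCP) lies between the finger pads; the fingertips stand 25 mm ahead of it and the grasp point (between the pads) lies 6 mm ahead of it (env.nose_length is the distance from the TCP to the fingertips, in m); z points along the fingers, y is the line along which they close (so a half turn about z gives the same grasp; the last joint's range is limited). The gripper opens to 85 mm and grips with 20 to 120 N. Pads are 22 mm wide; open, the fingers measure 114 mm over their backs; the gripper's body (76 mm by 85 mm) begins 54 mm behind the grasp point. The pads swing forward as they close: fully open they stand 13 mm farther back than shut.
Start: joints at [-1.265, 0.311, 0.014, 1.512, -0.004, 1.319, -0.027], TCP at [0.187, 0.517, 0.256] pointing down, gripper open.
Joint ranges: [-2.7, 2.7], [-0.3, 1.91], [-1.27, 1.3], [0.12, 2.57], [-1.44, 4.58], [0.2, 2.03], [-3.05, 3.05]. Speed limits (rad/s): [2.79, 2.79, 3.14, 3.14, 3.14, 3.14, 3.14].

INTERFACE

Orientations are given as a unit quaternion [x, y, z, w].
In Python, from cell import env gives the robot as it stands.
- The arm moves only by the tool drive_tool, never from a script. Its argument "plan" is a list of rows, each an object with "fingers": the gripper command: -1 is shut, 1 is fully open, values between are in proportion; "xyz": the shift along the world's x, y, z in cm, a list of three; "spin": the turn about the world's z in degrees. In form: [{"fingers": fingers, "xyz": [tx, ty, tz], "spin": spin}, ...]. A call has 1 to 12 rows; each row shifts and turns the commanded pose from where the row before left it; what a row does not reach is not made up. A row lasts 1/8 s, in which the tool goes at most 62.5 mm and 10.7 degrees, less where a joint would pass 70% of its speed; a pose out of reach is approached as far as the arm can. A call with a gripper value outside its range is refused whole. The fingers move at their own pace and stop on an object; the grip force is fixed at half the most. Time passes only in rows, so rows that do not move let the fingers close. It gives the time, the measured TCP pose, the force, the opening and the grip force at its end, in the units of the state.
- env.get_obs(): the state, without advancing time (a new reading comes with each control period).
- env.capture(name): name is "side" or "top"; returns the picture (384x512x3 uint8, red, green, blue); there is no depth.
- env.camera_model(name): a dict with "K" (3x3 intrinsics, pixels), "distortion" ([k1, k2, p1, p2, k3] as OpenCV has them; the pictures are not rectified), "cam_to_world" (4x4, takes a point from camera to world coordinates). Camera axes: x right, y up, looking along -z (the intrinsics and any distortion apply to the point x, -y, -z); pixel columns grow to the right and rows downward; lengths in m; the calibration is good to about 2 mm. A picture is of the moment at which its call begins. camera_model takes no time and is no camera call.
- env.finish_job(): hands the job in; it is judged then, once.
The state is a dict: "time": time; "joint_pos": joint angles; "joint_vel": joint speeds; "joint_torque": joint torques, N m; "ee_pos": TCP position; "orientation": TCP orientation; "contact_force": force on the tool from outside, world axes, zero at the start; "wrist_torque": the same for the moment, N m; "width": opening from 0.0 (shut) to 1.0 (fully open); "gripper_force": force on a finger pad.
Only numpy, scipy, OpenCV 4.12 (cv2) and the standard library are available. Lean on these libraries where they do the work, as an engineer would, in place of code of your own. Each camera call takes 0.05 s, during which the arm holds its last target. There are 200 camera calls.

TASK

Run one drop test on the cable connectors: first pull the orange-topped lock rod forwards out of its spring clip on the drop-test rig and park it upright, foot down, in the black socket block. Then put every grey D-connector that lies on the bench between the computer mouse and the rig (three to five of them) into the rig's box while its floor stays shut, and after the last one is in, slide the red latch knob all the way towards the lock rod's clip so that the floor falls open and all the connectors drop together into the blue tray. Leave the rod parked, the floor hanging open, and the tape roll beside the mouse and the solder spool and card box beside the rig where they are.

Things in the scene. Friction and masses are not known exactly. Their poses are not given: they have to be found in the camera images.
- drop_rig: drop-test rig, fixed to the bench: blue tray below, open aluminium box on four posts above it, latch bolt and lock rod in front of the box. 172 x 132 mm on the bench, 222 mm tall. Origin on its underside, 14 mm behind the tray's centre and 6 mm in front of the box's; z up; own -x is its front (roughly towards the robot), +y is its left as seen from the robot
- tray (a point): centre of the inner floor of the blue tray under the box, 5 mm above the bench; the axes are the rig's. Inside it measures 164 mm along x, 124 mm along y; walls 45 mm tall. Connectors that fall from the box land here
- clip (a point): centre of the steel C-clip that holds the lock rod at the start, 159 mm over the bench; the axes are the rig's. Two spring arms, 14 mm tall, open to the rig's front (-x) only: a straight level pull to -x of about 7 N over 13 mm snaps the rod out; 40 mm takes it clear. Below, the rod's foot stands on a ledge (112 mm over the bench) in a slot open to the front, 19 mm deep
- box_mouth (a point): centre of the open top of the drop box, at rim height (205 mm over the bench); the axes are the rig's. Inside it is 86 mm along x, 90 mm along y, 55 mm deep; walls 4 mm. Parts dropped in from just above the rim lie on the trapdoor
- trapdoor (a joint): steel trapdoor floor of the box, hinged on its far edge (+x): 0 rad = shut and held by the latch bolt, about 1.5 = hanging open. It falls open by itself once the bolt is drawn; until then it carries the parts
- latch_bolt (a joint): sliding bolt under the trapdoor's front lip, in m: 0 = latched, grows as its knob is moved towards the rig's +y, 0.034 = end stop; the lip is free from about 0.027 on. Needs about 3 N; no spring. While the lock rod is in its clip the bolt is blocked after about 4 mm
- latch_knob (a point): middle of the red knob of the latch bolt: upright cylinder 15 mm in diameter, 26 mm tall (its top 13 mm above this point), on a 10 mm stem, 40 mm in front of the box wall and 54 mm to the rig's -y of the lock rod; top 17 mm above the box rim. The point moves with the bolt; the axes are the rig's
- rod_grip (a point): lock rod, loose, 60 g: upright steel pin 12 mm in diameter and 64 mm long, foot chamfered, with an orange round grip 15 mm in diameter and 40 mm tall on top; 104 mm in all. The point is the middle of the orange grip, on the axis, 84 mm above the foot and 20 mm below the top; own z along the rod, up
- rod_foot (a point): the lock rod's foot: centre of its lower end
- socket_mouth (a point): mouth of the rod's parking socket: fixed black block 52 x 52 x 60 mm on a 68 mm square dark foot plate, with one upright square hole 20 x 20 mm, 52 mm deep. The point is the centre of the hole at the block's top face; z up. (Room: behind it, at x over 0.49, y -0.31 to 0, stands a white drum 0.30 m tall: pass in front of it; left of that, x over 0.41, y 0.11 to 0.38, a grey instrument 0.10 m tall)
- solder_spool: bystander: solder spool, 64 mm in diameter, 40 mm tall, behind the rig; origin at the centre of its underside
- amber_tape: bystander: roll of amber tape, 82 mm in diameter, 13 mm tall; origin at the centre of its underside
- label_box: bystander: small card box 55 x 85 x 35 mm, to the right of the rig; origin at the centre of its underside
- conn_1_center (a point): D-shaped cable connector, flat grey backshell lying on its back, 34 mm along its own x, 33 mm across its own y, 14 mm tall, 30 g, tapering a little at one end of x; silver plug face; grasp it across y. The point is its centre, 7 mm above its underside; None when it is not there in this run
- conn_2_center (a point): D-shaped cable connector, flat grey backshell lying on its back, 34 mm along its own x, 33 mm across its own y, 14 mm tall, 30 g, tapering a little at one end of x; red plug face; grasp it across y. The point is its centre, 7 mm above its underside; None when it is not there in this run
- conn_3_center (a point): D-shaped cable connector, flat grey backshell lying on its back, 34 mm along its own x, 33 mm across its own y, 14 mm tall, 30 g, tapering a little at one end of x; black plug face; grasp it across y. The point is its centre, 7 mm above its underside; None when it is not there in this run
- conn_4_center (a point): D-shaped cable connector, flat grey backshell lying on its back, 34 mm along its own x, 33 mm across its own y, 14 mm tall, 30 g, tapering a little at one end of x; red plug face; grasp it across y. The point is its centre, 7 mm above its underside; None when it is not there in this run
- conn_5_center (a point): D-shaped cable connector, flat grey backshell lying on its back, 34 mm along its own x, 33 mm across its own y, 14 mm tall, 30 g, tapering a little at one end of x; black plug face; grasp it across y. The point is its centre, 7 mm above its underside; None when it is not there in this run

How it is judged:
By the outcome, as a careful person would: the job done as asked, in the order asked, and still so for the second after the job is handed in, with the robot touching nothing.
Of conn_1, conn_2, conn_3, conn_4, conn_5 only 3 to 5 are there at a start; the rules pass over those that are not, and their reading is None.
At some moment in a run one of conn_1, conn_2, conn_3, conn_4, conn_5 may be knocked a few centimetres aside while the robot is not near it.
It also fails if it takes over 210 s, if anything falls off the work surface, if the arm or the gripper's body presses on something with over 40 N, if the wrist force passes 120 N, or if a joint passes its speed limit or range.

## Working session

There is one attempt and no reset: what is moved stays moved. The work goes in short steps, Python scripts to look and compute and a tool call to move; the robot and the scene stay as the last step left them, time stands still between calls to the robot, and variables do not carry over. Pictures are saved under pics/ and viewed, at most 14 in all, crops included, and the job is handed in when it is done.

Besides the shell and the picture viewer there is one more tool, called after "Request:" as a command line: name --argument value ..., lists and objects as JSON in quotes. drive_tool: Moves the arm, as the interface text tells. Its arguments: {"type":"object","properties":{"plan":{"type":"array"}},"required":["plan"]}

```bash
mkdir -p pics; ls; cat > h.py <<'E'
import numpy as np, cv2
from cell import env
def snap(name,fn,crop=None,scale=1):
    im=env.capture(name)[:,:,::-1]
    if crop: im=im[crop[1]:crop[3],crop[0]:crop[2]]
    if scale!=1: im=cv2.resize(im,None,fx=scale,fy=scale,interpolation=cv2.INTER_CUBIC)
    cv2.imwrite('pics/'+fn,im); return im
def ray(name,uv):
    m=env.camera_model(name);K=np.array(m['K'],float);d=np.array(m['distortion'],float);T=np.array(m['cam_to_world'])
    p=cv2.undistortPoints(np.array([[uv]],float),K,d)[0,0]
    return T[:3,3],T[:3,:3]@np.array([p[0],-p[1],-1])
def at(name,uv,z):
    o,r=ray(name,uv); return o+r*(z-o[2])/r[2]
def proj(name,P):
    m=env.camera_model(name);K=np.array(m['K'],float);d=np.array(m['distortion'],float);T=np.array(m['cam_to_world'])
    c=(np.atleast_2d(P)-T[:3,3])@T[:3,:3]; c=c*[1,-1,-1]
    return cv2.projectPoints(c.reshape(-1,1,3),np.zeros(3),np.zeros(3),K,d)[0][:,0]
E
python3 - <<'E'
from h import *
np.set_printoptions(precision=3,suppress=True)
a=snap('top','top0.png',scale=1.56);b=snap('side','side0.png',scale=1.56)
for n in('top','side'): print(env.camera_model(n)['cam_to_world'],env.camera_model(n)['K'])
o=env.get_obs();print(o['ee_pos'],o['orientation'],o['width'],o['time'],env.nose_length)
E
```

```text
pics
[[ 0.026  0.986 -0.162  0.321]
 [-1.     0.025 -0.009 -0.02 ]
 [-0.005  0.163  0.987  1.488]
 [ 0.     0.     0.     1.   ]] [[364.618   0.    252.042]
 [  0.    364.618 193.359]
 [  0.      0.      1.   ]]
[[ 0.983  0.109 -0.146  0.329]
 [-0.182  0.506 -0.843 -1.297]
 [-0.018  0.855  0.518  0.935]
 [ 0.     0.     0.     1.   ]] [[392.53    0.    256.364]
 [  0.    392.53  188.496]
 [  0.      0.      1.   ]]
[0.187 0.517 0.255] [ 0.173  0.985 -0.001 -0.   ] 0.9990319037945657 0.1 0.025
```

View pics/top0.png

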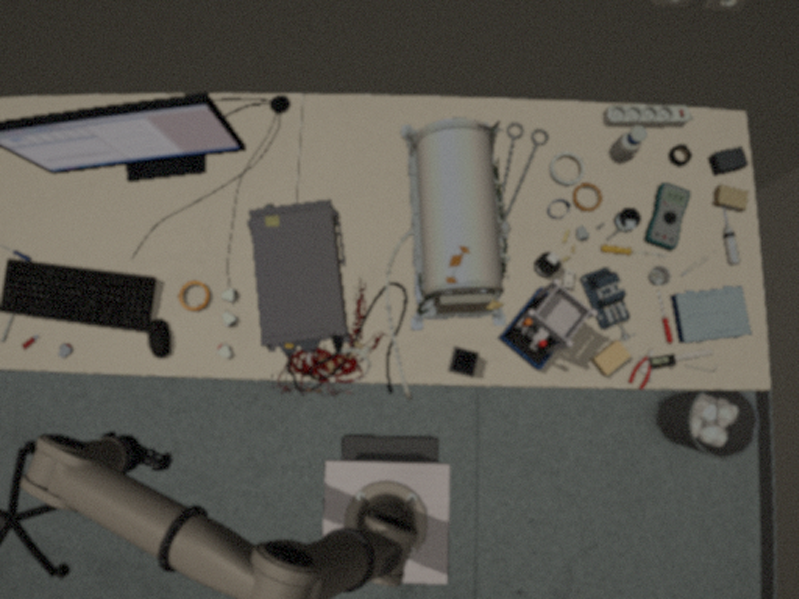

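View pics/side0.png

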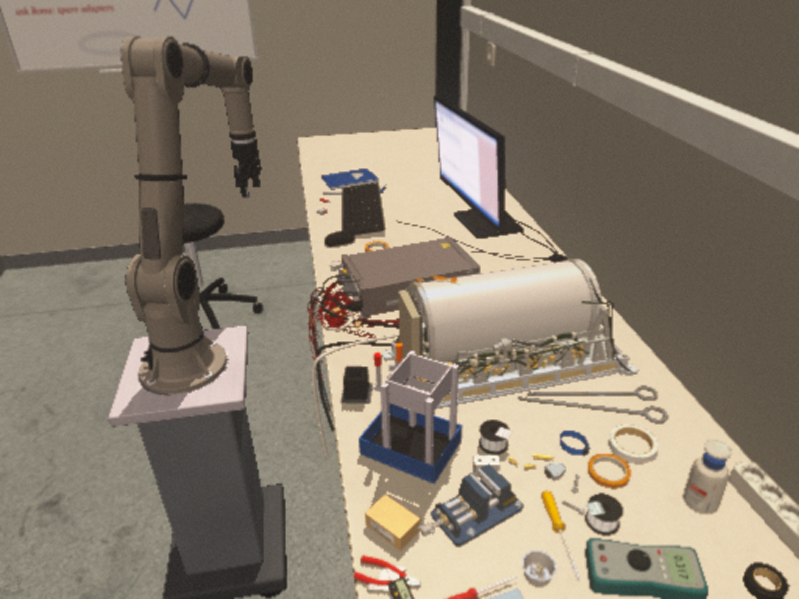

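The top view shows the rig at about (545,325), the socket block at (463,361) and connectors at (230,295), (230,318) and (225,350). The side view shows the rig at (415,420), the orange grip near (400,350) and the red knob at (378,360). I'll zoom in next.

```bash
cat >> h.py <<'E'
def avg(name,n=6): return np.mean([env.capture(name)[:,:,::-1].astype(float) for _ in range(n)],0).astype(np.uint8)
def zoom(im,c,s):
    # crop with gridlines every 10 px labelled in raw pixels
    z=cv2.resize(im[c[1]:c[3],c[0]:c[2]],None,fx=s,fy=s,interpolation=cv2.INTER_CUBIC)
    for u in range(-(-c[0]//10)*10,c[2],10):
        x=int((u+.5-c[0])*s); cv2.line(z,(x,0),(x,6),(0,255,0),1); cv2.putText(z,str(u),(x-8,16),0,.32,(0,255,0),1)
    for v in range(-(-c[1]//10)*10,c[3],10):
        y=int((v+.5-c[1])*s); cv2.line(z,(0,y),(6,y),(0,255,0),1); cv2.putText(z,str(v),(8,y+4),0,.32,(0,255,0),1)
    return z
E
python3 - <<'E'
from h import *
a=avg('top');b=avg('side')
cv2.imwrite('pics/a.png',a);cv2.imwrite('pics/b.png',b)
A=zoom(a,(280,160,410,250),6);cv2.imwrite('pics/rigtop.png',A)
B=zoom(b,(210,210,310,310),6);cv2.imwrite('pics/rigside.png',B)
C=zoom(a,(90,165,180,240),8);cv2.imwrite('pics/conn.png',C)
E
```

```text
(no output)
```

View pics/rigtop.png

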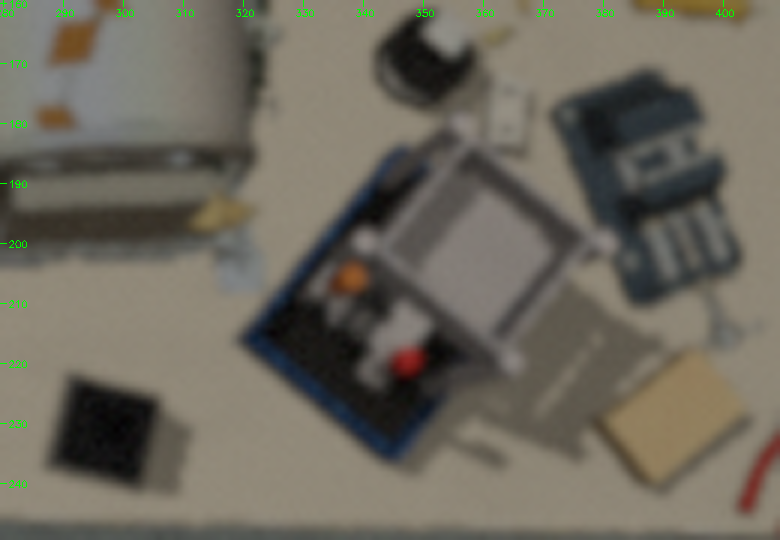

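View pics/rigside.png

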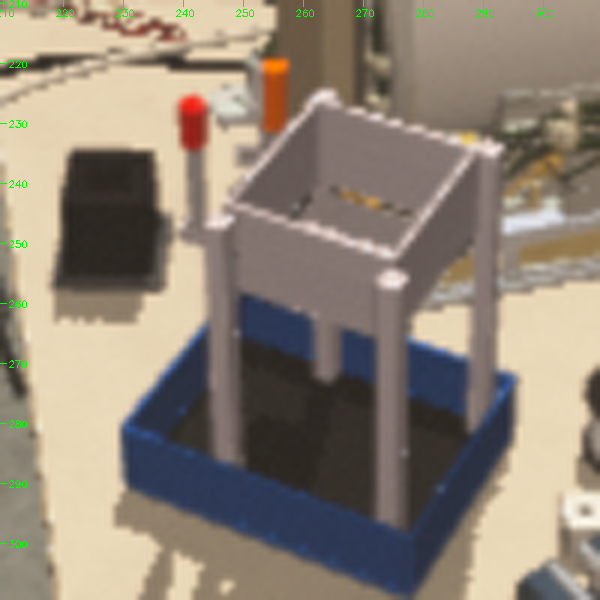

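View pics/conn.png

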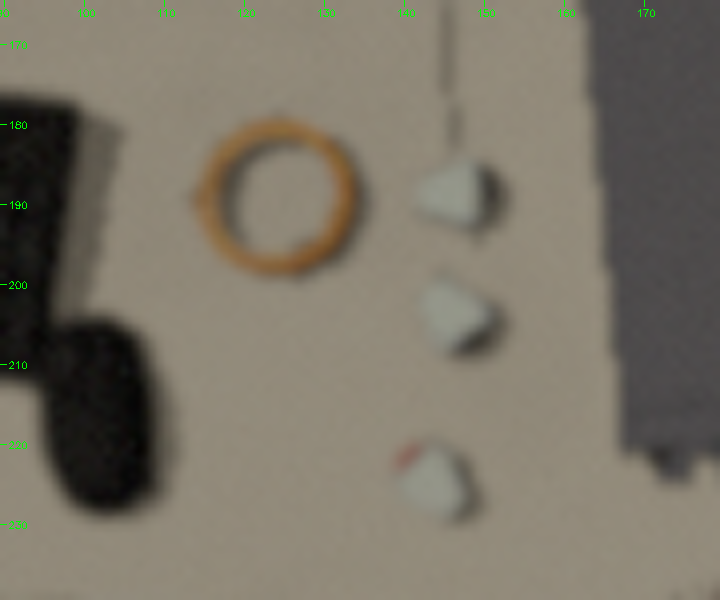

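```bash
python3 - <<'E'
from h import *
from scipy.optimize import least_squares
np.set_printoptions(precision=4,suppress=True)
def W(p,L):
    c,s=np.cos(p[2]),np.sin(p[2]);L=np.atleast_2d(L)
    return np.c_[p[0]+c*L[:,0]-s*L[:,1],p[1]+s*L[:,0]+c*L[:,1],L[:,2]]
tray=lambda sx,sy:[-.014+sx*.086,sy*.066,.05]
ob=[]
ob+=[('top',(320,216.5),lambda p:tray(-1,1)),('top',(344.5,236.5),lambda p:tray(-1,-1)),
('side',(231,281),lambda p:tray(-1,-1)),('side',(278,299),lambda p:tray(1,-1)),('side',(294.7,273),lambda p:tray(1,1)),
('top',(360.1,199.5),lambda p:[.006,0,.207]),
('side',(268.8,239.1),lambda p:[.006,0,.205]),
('top',(338,205.5),lambda p:[p[3],p[4],.216]),('top',(347.3,219.6),lambda p:[p[5],p[4]-.054,.222]),
('side',(255.4,225.7),lambda p:[p[3],p[4],.196]),('side',(241.7,230.3),lambda p:[p[5],p[4]-.054,.209])]
f=lambda p:np.concatenate([proj(n,W(p,l(p)))[0]-uv for n,uv,l in ob])
r=least_squares(f,[.45,-.33,-.7,-.08,.02,-.08],loss='soft_l1')
print(r.x,np.degrees(r.x[2]));print(f(r.x).reshape(-1,2))
p=r.x
print('rod',W(p,[p[3],p[4],.196]),'knob',W(p,[p[5],p[4]-.054,.209]),'box',W(p,[.006,0,.205]))
print('sock top',[at('top',uv,.06) for uv in((290.5,222),(306,226.5),(302.5,241),(287.5,237))])
print('sock side',[at('side',uv,.06) for uv in((221,235),(235,235),(236,248),(220,247))])
for uv in((146,189),(146.5,204),(143.5,225)): print('conn',at('top',uv,.014))
print(at('top',(124,189),.013))
E
python3 - <<'E'
from h import *
b=cv2.imread('pics/b.png');a=cv2.imread('pics/a.png')
C=zoom(b,(195,140,275,200),9)
cv2.imwrite('pics/connside.png',C)
E
```

```text
[ 0.513  -0.3944 -0.6777 -0.0654  0.0509 -0.0839] -38.82900267464139
[[ 0.4647 -1.3352]
 [ 1.8896  0.1284]
 [-2.0887 -1.372 ]
 [ 0.1342 -0.3751]
 [ 1.175  -1.9049]
 [ 0.9373  0.3742]
 [-0.5489 -0.3206]
 [ 0.3053  0.0688]
 [ 0.1637 -0.3656]
 [-0.0723 -0.1863]
 [-0.2462 -0.4223]]
rod [[ 0.494  -0.3137  0.196 ]] knob [[ 0.4457 -0.3442  0.209 ]] box [[ 0.5177 -0.3982  0.205 ]]
sock top [array([ 0.4457, -0.1604,  0.06  ]), array([ 0.4294, -0.2214,  0.06  ]), array([ 0.3726, -0.208 ,  0.06  ]), array([ 0.3868, -0.1493,  0.06  ])]
sock side [array([ 0.3927, -0.1637,  0.06  ]), array([ 0.4423, -0.1741,  0.06  ]), array([ 0.4358, -0.2467,  0.06  ]), array([ 0.3821, -0.2301,  0.06  ])]
conn [0.5707 0.4337 0.014 ]
conn [0.5081 0.427  0.014 ]
conn [0.4214 0.4334 0.014 ]
[0.5686 0.5274 0.013 ]
```

View pics/connside.png

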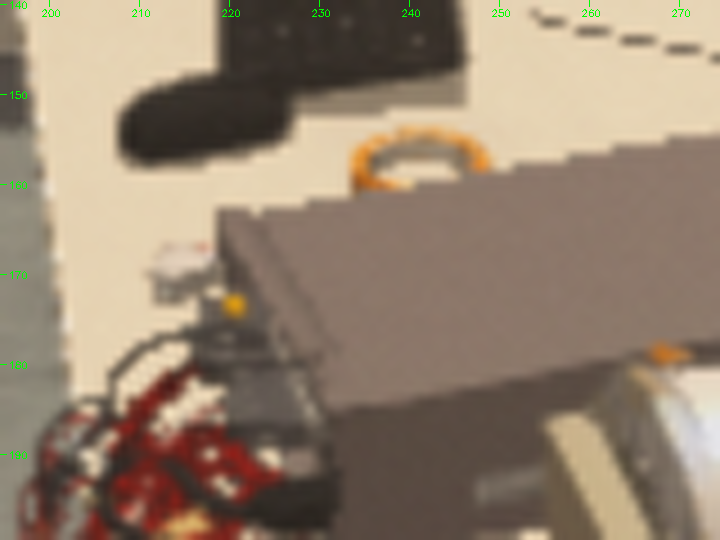

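The side view shows only the near, red-faced connector, at (215,168); the instrument hides the others. Next I'll get the socket block pose and the connector yaws.

```bash
python3 - <<'E'
from h import *
from scipy.optimize import least_squares
np.set_printoptions(precision=4,suppress=True)
a=cv2.imread('pics/a.png');b=cv2.imread('pics/b.png')
def sq(p,h,z):
    c,s=np.cos(p[2]),np.sin(p[2]);L=np.array([[1,1],[1,-1],[-1,-1],[-1,1]])*h
    return np.c_[p[0]+c*L[:,0]-s*L[:,1],p[1]+s*L[:,0]+c*L[:,1],0*L[:,0]+z]
# fit silhouette: plate + block convex hulls vs dark masks
def sil(name,p):
    m=np.zeros((384*4,512*4),np.uint8)
    for h,z0,z1 in((.034,0,.006),(.026,0,.06)):
        q=proj(name,np.r_[sq(p,h,z0),sq(p,h,z1)])
        hull=cv2.convexHull(q.astype(np.float32))[:,0]
        cv2.fillConvexPoly(m,((hull+.5)*4-.5).round().astype(int),255)
    return cv2.resize(m,(512,384),interpolation=cv2.INTER_AREA).astype(float)/255
def dark(im,c):
    g=im.max(2).astype(float);m=np.zeros(g.shape);r=g[c[1]:c[3],c[0]:c[2]]
    bg=np.percentile(r,80);fg=np.percentile(r,10);m[c[1]:c[3],c[0]:c[2]]=np.clip((bg-r)/(bg-fg),0,1);return m
from scipy.optimize import minimize
ct=(284,216,309,246);cs=(214,230,240,261)
mt=dark(a,ct);ms=dark(b,cs); mt[mt<.6]*=0; ms[ms<.6]*=0
for use in((1,0),(0,1),(1,1)):
    cost=lambda p:use[0]*np.sum((sil('top',p)-mt)**2)+use[1]*np.sum((sil('side',p)-ms)**2)
    best=min((minimize(cost,[.41,-.18,y],method='Nelder-Mead',options=dict(initial_simplex=np.array([[.41,-.18,y],[.42,-.18,y],[.41,-.17,y],[.41,-.18,y+.2]]))) for y in(-.3,0,.25)),key=lambda r:r.fun)
    print(use,best.x,best.fun)
p=best.x
def ov(im,c,name,s):
    im=cv2.convertScaleAbs(im,alpha=1.0)
    z=zoom(np.clip(im.astype(float)*(3 if c[0]<240 or c[0]>250 else 1),0,255).astype(np.uint8),c,s)
    for h,zz in((.034,0),(.026,.06),(.010,.06)):
        q=((proj(name,sq(p,h,zz))+.5-[c[0],c[1]])*s).astype(int);cv2.polylines(z,[q],True,(255,0,255),1)
    return z
A=ov(a,(280,212,315,250),'top',10);B=ov(b,(210,226,248,264),'side',10)
H=380;cv2.imwrite('pics/blk.png',np.hstack([A[:H],B[:H]]))
# connectors
hsv=a.astype(float);r=hsv[165:240,135:160]
c=(137,180,156,234);u=cv2.resize(a[180:234,137:157],None,fx=8,fy=8,interpolation=cv2.INTER_CUBIC).astype(int)
# bench is warm (R>B); connectors grey-green
m=((u[...,0]-u[...,2])>0)&(u.sum(2)>330)
n,l,st,ce=cv2.connectedComponentsWithStats(m.astype(np.uint8))
for i in range(1,n):
    if st[i,4]<600: continue
    cen=ce[i]/8-.5+.5/8+[137,180]
    cnt=cv2.findContours((l==i).astype(np.uint8),0,1)[0][0][:,0]
    P=np.array([at('top',q/8-.5+.5/8+[137,180],.012)[:2] for q in cnt]).astype(np.float32)
    print('conn',st[i,4]/64,at('top',cen,.014),cv2.minAreaRect(P*1000))
E
```

```text
(1, 0) [ 0.4119 -0.1928 -0.156 ] 58.71572034140715Traceback (most recent call last):
  File "<stdin>", line 24, in <module>
  File "<stdin>", line 24, in <genexpr>
    res = _minimize_neldermead(fun, x0, args, callback, bounds=bounds,
                               **options)
    fsim[j] = func(sim[j])
              ~~~~^^^^^^^^
    fx = function(np.copy(x), *(wrapper_args + args))
  File "<stdin>", line 23, in <lambda>
  File "<stdin>", line 12, in sil
  File "h.py", line 15, in proj
    m=env.camera_model(name);K=np.array(m['K'],float);d=np.array(m['distortion'],float);T=np.array(m['cam_to_world'])
ValueError: time passes only in moves, steps and waits
```

Request:
drive_tool --plan '[{"fingers": -0.1, "xyz": [3, -5.9, 1.1], "spin": -1.6}, {"fingers": -0.1, "xyz": [3, -5.9, 1.1], "spin": -1.6}, {"fingers": -0.1, "xyz": [3, -5.9, 1.1], "spin": -1.6}, {"fingers": -0.1, "xyz": [3, -5.9, 1.1], "spin": -1.6}, {"fingers": -0.1, "xyz": [3, -5.9, 1.1], "spin": -1.6}, {"fingers": -0.1, "xyz": [3, -5.9, 1.1], "spin": -1.6}, {"fingers": -0.1, "xyz": [3, -5.9, 1.1], "spin": -1.6}, {"fingers": -0.1, "xyz": [-0.4, -6, 0], "spin": -1.6}, {"fingers": -0.1, "xyz": [-0.4, -6, 0], "spin": -1.6}, {"fingers": -0.1, "xyz": [-0.4, -6, 0], "spin": -1.6}, {"fingers": -0.1, "xyz": [-0.4, -6, 0], "spin": -1.6}, {"fingers": -0.1, "xyz": [-0.4, -6, 0], "spin": -1.6}]'

```text
time: 2.2
ee_pos: [0.3626, -0.1695, 0.3284]
orientation: [0.335, 0.942, 0.001, 0.001]
contact_force: [1.1, -0.3, 0.3]
width: 0.449
gripper_force: 0.0
```

```bash
sed -i 's/env.camera_model(name)/cam(name)/' h.py; cat >> h.py <<'E'
import functools
@functools.lru_cache
def cam(n): return env.camera_model(n)
E
cat > blk.py <<'E'
from h import *
from scipy.optimize import minimize
np.set_printoptions(precision=4,suppress=True)
a=cv2.imread('pics/a.png');b=cv2.imread('pics/b.png')
def sq(p,h,z):
    c,s=np.cos(p[2]),np.sin(p[2]);L=np.array([[1,1],[1,-1],[-1,-1],[-1,1]])*h
    return np.c_[p[0]+c*L[:,0]-s*L[:,1],p[1]+s*L[:,0]+c*L[:,1],0*L[:,0]+z]
def sil(name,p):
    m=np.zeros((384*4,512*4),np.uint8)
    for h,z0,z1 in((.034,0,.006),(.026,0,.06)):
        q=proj(name,np.r_[sq(p,h,z0),sq(p,h,z1)])
        hull=cv2.convexHull(q.astype(np.float32))[:,0]
        cv2.fillConvexPoly(m,((hull+.5)*4-.5).round().astype(int),255)
    return cv2.resize(m,(512,384),interpolation=cv2.INTER_AREA).astype(float)/255
def dark(im,c):
    g=im.max(2).astype(float);m=np.zeros(g.shape);r=g[c[1]:c[3],c[0]:c[2]]
    bg=np.percentile(r,85);fg=np.percentile(r,10);m[c[1]:c[3],c[0]:c[2]]=np.clip((bg-r)/(bg-fg),0,1);return m
mt=dark(a,(284,216,309,246));ms=dark(b,(214,230,240,261)); mt[mt<.65]*=0; ms[ms<.65]*=0
for use in((1,0),(0,1),(1,1)):
    cost=lambda p:use[0]*np.sum((sil('top',p)-mt)**2)+use[1]*np.sum((sil('side',p)-ms)**2)
    best=min((minimize(cost,[.41,-.18,y],method='Nelder-Mead',options=dict(maxiter=120,initial_simplex=np.array([[.41,-.18,y],[.42,-.18,y],[.41,-.17,y],[.41,-.18,y+.2]]))) for y in(-.3,0)),key=lambda r:r.fun)
    print(use,best.x,best.fun)
p=best.x
def ov(im,c,name,s):
    z=zoom(np.clip(im.astype(float)*3,0,255).astype(np.uint8),c,s)
    for h,zz in((.034,0),(.026,.06),(.010,.06)):
        q=((proj(name,sq(p,h,zz))+.5-[c[0],c[1]])*s).astype(int);cv2.polylines(z,[q],True,(255,0,255),1)
    return z
A=ov(a,(280,212,315,250),'top',10);B=ov(b,(210,226,248,264),'side',10)
cv2.imwrite('pics/blk.png',np.hstack([A,B]))
u=cv2.resize(a[180:234,137:157],None,fx=8,fy=8,interpolation=cv2.INTER_CUBIC).astype(int)
m=((u[...,0]-u[...,2])>0)&(u.sum(2)>330)
n,l,st,ce=cv2.connectedComponentsWithStats(m.astype(np.uint8))
for i in range(1,n):
    if st[i,4]<600: continue
    f=lambda q:q/8-.5+.5/8+[137,180]
    cnt=cv2.findContours((l==i).astype(np.uint8),0,1)[0][0][:,0]
    P=np.array([at('top',f(q),.012)[:2] for q in cnt]).astype(np.float32)
    print('conn',st[i,4]/64,at('top',f(ce[i]),.014),cv2.minAreaRect(P*1000))
E
python3 blk.py
```

```text
(1, 0) [ 0.4127 -0.1922 -0.2666] 64.67938262886854
(0, 1) [ 0.4131 -0.1915 -0.1542] 24.398444998819073
(1, 1) [ 0.4128 -0.1914 -0.1437] 88.59863169423562
```

View pics/blk.png

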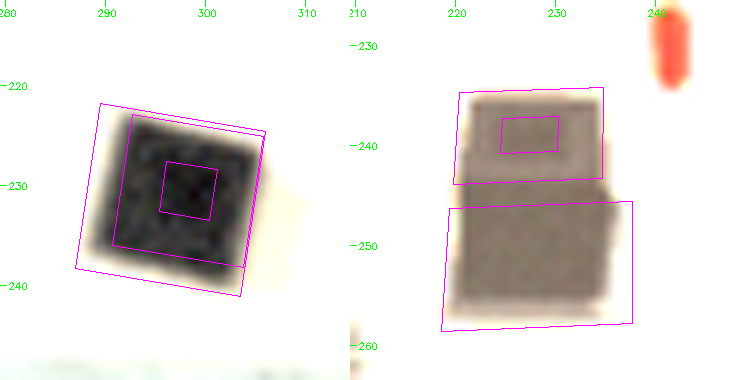

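Request:
drive_tool --plan '[{"fingers": -0.1, "xyz": [2, -5, 0], "spin": 0}, {"fingers": -0.1, "xyz": [2, -5, 0], "spin": 0}, {"fingers": -0.1, "xyz": [5, -3.5, 0], "spin": 0}, {"fingers": -0.1, "xyz": [3, -0.9, -2], "spin": 0}, {"fingers": -0.1, "xyz": [0, 0, -2], "spin": 0}, {"fingers": -0.1, "xyz": [0, 0, 0], "spin": 0}, {"fingers": -0.1, "xyz": [0, 0, 0], "spin": 0}]'

```text
time: 3.08
ee_pos: [0.483, -0.3118, 0.289]
orientation: [0.335, 0.942, -0.0, 0.001]
contact_force: [0.4, 0.1, 0.6]
width: 0.451
gripper_force: 0.0
```

```bash
python3 - <<'E'
from h import *
b=avg('side');a=avg('top')
A=zoom(b,(220,180,300,260),7);B=zoom(a,(310,160,340,240),7);cv2.imwrite('pics/g1.png',np.hstack([A,B]))
o=env.get_obs();print(o['ee_pos'],o['width'])
for q in([.494,-.3137,.216],[.494,-.3137,.196],list(o['ee_pos']),list(np.array(o['ee_pos'])-[0,0,.025])): print(proj('side',q),proj('top',q))
E
```

```text
[ 0.4830625  -0.31155875  0.28804976] 0.45421834537177164
[[255.20811598 220.34357999]] [[338.30238078 205.56463822]]
[[255.33168625 225.51118128]] [[337.03233284 206.28815588]]
[[251.06353208 201.01277021]] [[342.62335873 205.99948527]]
[[251.2671433  207.86717123]] [[340.86437516 206.94474741]]
```

View pics/g1.png

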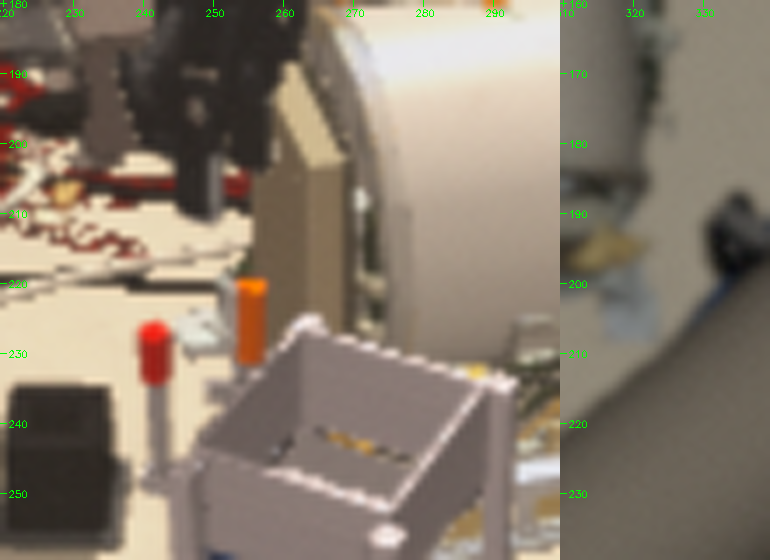

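Request:
drive_tool --plan '[{"fingers": -0.1, "xyz": [1.1, -0.2, -1], "spin": 0}, {"fingers": -0.1, "xyz": [0, 0, -2], "spin": 0}, {"fingers": -0.1, "xyz": [0, 0, -2], "spin": 0}, {"fingers": -0.1, "xyz": [0, 0, -2], "spin": 0}, {"fingers": -0.1, "xyz": [0, 0, -1.2], "spin": 0}, {"fingers": -0.1, "xyz": [0, 0, 0], "spin": 0}]'

```text
time: 4.42
ee_pos: [0.4939, -0.3131, 0.2047]
orientation: [0.335, 0.942, 0.0, -0.001]
contact_force: [-0.1, -0.4, 0.2]
width: 0.447
gripper_force: 0.0
```

Request:
drive_tool --plan '[{"fingers": -1, "xyz": [0, 0, 0], "spin": 0}, {"fingers": -1, "xyz": [0, 0, 0], "spin": 0}, {"fingers": -1, "xyz": [0, 0, 0], "spin": 0}, {"fingers": -1, "xyz": [0, 0, 0], "spin": 0}]'

```text
time: 4.92
ee_pos: [0.4944, -0.3142, 0.207]
orientation: [0.335, 0.942, -0.0, 0.001]
contact_force: [0.4, 0.6, 3.3]
width: 0.16
gripper_force: 58.5
```

Request:
drive_tool --plan '[{"fingers": -1, "xyz": [-0.39, 0.31, 0], "spin": 0}, {"fingers": -1, "xyz": [-0.39, 0.31, 0], "spin": 0}, {"fingers": -1, "xyz": [-0.39, 0.31, 0], "spin": 0}, {"fingers": -1, "xyz": [-0.39, 0.31, 0], "spin": 0}, {"fingers": -1, "xyz": [-0.39, 0.31, 0], "spin": 0}, {"fingers": -1, "xyz": [-0.39, 0.31, 0], "spin": 0}, {"fingers": -1, "xyz": [-0.78, 0.63, 0], "spin": 0}, {"fingers": -1, "xyz": [-0.78, 0.63, 0], "spin": 0}, {"fingers": -1, "xyz": [-0.78, 0.63, 0], "spin": 0}, {"fingers": -1, "xyz": [0, 0, 0], "spin": 0}, {"fingers": -1, "xyz": [0, 0, 0], "spin": 0}]'

```text
time: 6.3
ee_pos: [0.4475, -0.2761, 0.2062]
orientation: [0.335, 0.942, 0.0, 0.0]
contact_force: [0.9, 0.5, -0.4]
width: 0.154
gripper_force: 58.4
```

Request:
drive_tool --plan '[{"fingers": -1, "xyz": [-0.7, 1.7, 0], "spin": 0}, {"fingers": -1, "xyz": [-0.7, 1.7, 0], "spin": 0}, {"fingers": -1, "xyz": [-0.7, 1.7, 0], "spin": 0}, {"fingers": -1, "xyz": [-0.7, 1.7, 0], "spin": 0}, {"fingers": -1, "xyz": [-0.6, 1.6, -1], "spin": 0}, {"fingers": -1, "xyz": [0, 0, -2], "spin": 0}, {"fingers": -1, "xyz": [0, 0, 0], "spin": 0}, {"fingers": -1, "xyz": [0, 0, 0], "spin": 0}]'

```text
time: 7.3
ee_pos: [0.4137, -0.1929, 0.1767]
orientation: [0.335, 0.942, -0.0, 0.001]
contact_force: [0.1, -0.0, -0.9]
width: 0.155
gripper_force: 58.5
```

```bash
python3 - <<'E'
from h import *
b=avg('side',10);a=avg('top')
def g(im): return np.clip(255*(im/255.)**.5,0,255).astype(np.uint8)
A=zoom(g(b),(205,195,265,265),8);B=zoom(g(a),(280,210,315,250),8);B=cv2.copyMakeBorder(B,0,560-B.shape[0],0,0,0)
cv2.imwrite('pics/g2.png',np.hstack([A,B]))
o=env.get_obs();e=np.array(o['ee_pos']);print(e,o['width'])
for z in(-.094,-.03): print(z,proj('side',e+[0,0,z]))
E
```

```text
[ 0.4132356  -0.19209223  0.17601085] 0.1549970907236095
-0.094 [[227.25804883 234.18462994]]
-0.03 [[226.21017694 219.41447042]]
```

View pics/g2.png

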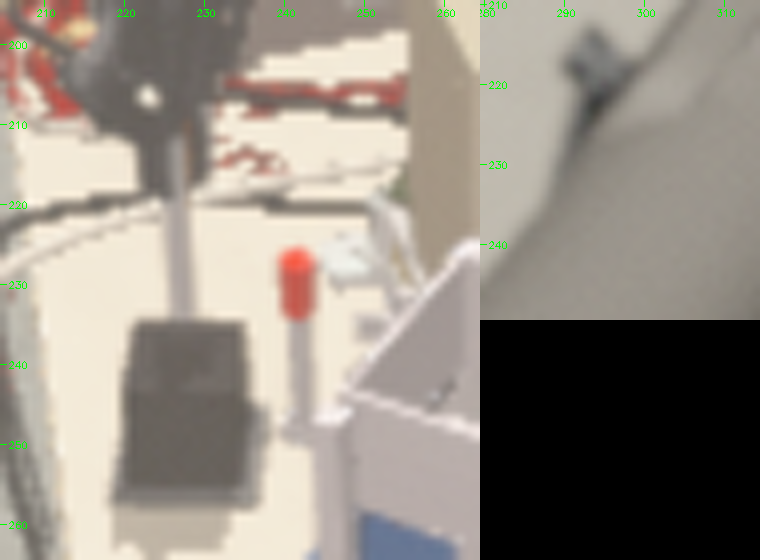

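Request:
drive_tool --plan '[{"fingers": -1, "xyz": [0.1, 0, -1], "spin": 0}, {"fingers": -1, "xyz": [0, 0, -1], "spin": 0}, {"fingers": -1, "xyz": [0, 0, -1], "spin": 0}, {"fingers": -1, "xyz": [0, 0, -0.5], "spin": 0}, {"fingers": -1, "xyz": [0, 0, 0], "spin": 0}]'

```text
time: 8.72
ee_pos: [0.4139, -0.192, 0.1405]
orientation: [0.335, 0.942, -0.0, -0.001]
contact_force: [0.5, -0.2, -0.4]
width: 0.157
gripper_force: 58.5
```

Request:
drive_tool --plan '[{"fingers": -1, "xyz": [0, 0, -1], "spin": 0}, {"fingers": -1, "xyz": [0, 0, -1], "spin": 0}, {"fingers": -1, "xyz": [0, 0, -1], "spin": 0}, {"fingers": -1, "xyz": [0, 0, -0.5], "spin": 0}, {"fingers": -1, "xyz": [0, 0, 0], "spin": 0}]'

```text
time: 9.35
ee_pos: [0.4139, -0.1921, 0.1056]
orientation: [0.335, 0.942, -0.0, -0.0]
contact_force: [-0.1, -0.1, 0.1]
width: 0.157
gripper_force: 58.5
```

Request:
drive_tool --plan '[{"fingers": -1, "xyz": [0, 0, -0.3], "spin": 0}, {"fingers": -1, "xyz": [0, 0, 0], "spin": 0}, {"fingers": 0, "xyz": [0, 0, 0], "spin": 0}, {"fingers": 0, "xyz": [0, 0, 0], "spin": 0}, {"fingers": 0, "xyz": [0, 0, 0], "spin": 0}, {"fingers": 0, "xyz": [0, 0, 3], "spin": 0}, {"fingers": 0, "xyz": [0, 0, 5], "spin": 0}, {"fingers": 0, "xyz": [0, 0, 6], "spin": 0}, {"fingers": 0, "xyz": [-1, 6, 3], "spin": 0}, {"fingers": 0, "xyz": [-1, 6, 0], "spin": 0}, {"fingers": 0, "xyz": [0, 6, 0], "spin": 0}, {"fingers": 0, "xyz": [0, 6, 0], "spin": 0}]'

```text
time: 10.85
ee_pos: [0.3948, 0.0452, 0.2713]
orientation: [0.335, 0.942, 0.002, 0.0]
contact_force: [0.2, -1.2, -0.3]
width: 0.496
gripper_force: 0.0
```

```bash
python3 - <<'E'
from h import *
np.set_printoptions(precision=4,suppress=True)
a=avg('top',10);b=avg('side');cv2.imwrite('pics/a2.png',a);cv2.imwrite('pics/b2.png',b)
A=zoom(a,(134,178,164,234),10);B=zoom(b,(205,195,275,265),8)
print(A.shape,B.shape)
cv2.imwrite('pics/g3.png',np.hstack([cv2.convertScaleAbs(A,alpha=1.3),B[:560] if A.shape[0]==B.shape[0] else B]))
u=cv2.resize(a[180:234,137:157],None,fx=8,fy=8,interpolation=cv2.INTER_CUBIC).astype(int)
print('bench',a[212:216,148:152].mean((0,1)),'c',a[188:190,145:147].mean((0,1)))
rb=u[...,0]-u[...,2]; bg=np.median(rb); thr=(bg+np.percentile(rb,98))/2; print(bg,thr)
m=(rb>thr)&(u.sum(2)>300)
n,l,st,ce=cv2.connectedComponentsWithStats(m.astype(np.uint8))
f=lambda q:q/8-.5+.5/8+[137,180]
for i in range(1,n):
    if st[i,4]<1500: continue
    cnt=cv2.findContours((l==i).astype(np.uint8),0,1)[0][0][:,0]
    P=np.array([at('top',f(q),.012)[:2] for q in cnt]).astype(np.float32)
    print('conn',st[i,4]/64,f(ce[i]),at('top',f(ce[i]),.014),cv2.minAreaRect(P*1000))
E
```

```text
(560, 300, 3) (560, 560, 3)
bench [120.375 136.    143.5  ] c [136.75 149.5  147.5 ]
-23.0 -16.5
conn 52.75 [146.0814 188.8428] [0.5713 0.4334 0.014 ] ((572.3011474609375, 435.64947509765625), (33.509185791015625, 38.16004943847656), 85.5390625)
conn 54.171875 [146.0916 203.7009] [0.5093 0.4288 0.014 ] ((510.5003967285156, 430.932861328125), (35.2799072265625, 35.66876983642578), 48.44626235961914)
conn 51.03125 [143.9848 225.0858] [0.4211 0.4314 0.014 ] ((419.7781982421875, 429.8621520996094), (36.048362731933594, 33.33851623535156), 47.401390075683594)
```

View pics/g3.png

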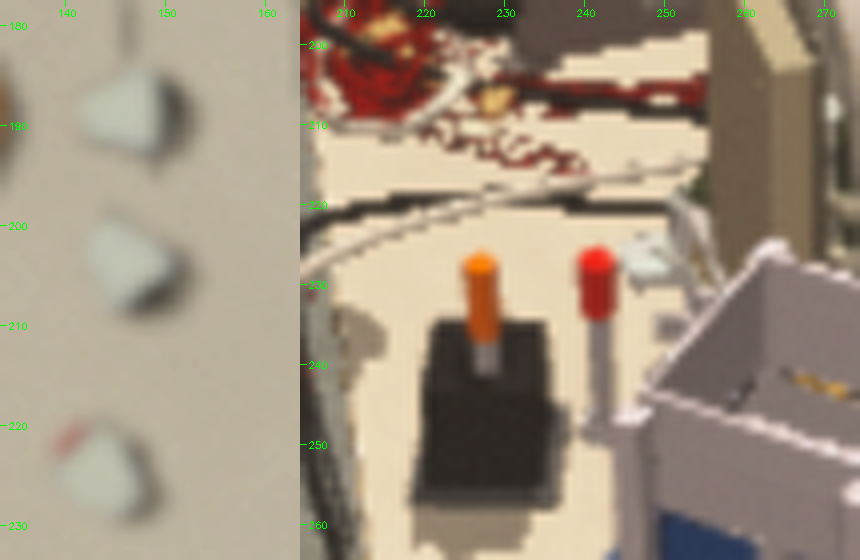

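The rod is parked upright in the socket and the red knob hasn't moved. In the top crop, the connectors are at (146,189), (146,204) and (144,225). I'll check how much room there is to the instrument before grasping.

```bash
python3 - <<'E'
from h import *
np.set_printoptions(precision=4,suppress=True)
a=cv2.imread('pics/a.png').astype(int)
for v in(178,189,200,210,218):
    s=a[v,150:178].sum(1); k=np.argmin(np.diff(np.convolve(s,[1,1,1],'valid')))+151
    print(v,k,at('top',(k+.5,v),.10), at('top',(k+.5,v),.0)[:2])
print(env.get_obs()['joint_pos'])
E
```

```text
178 163 [0.6014 0.3409 0.1   ] [0.6216 0.3669]
189 164 [0.5578 0.3341 0.1   ] [0.5749 0.3596]
200 165 [0.5147 0.3274 0.1   ] [0.5287 0.3523]
210 166 [0.4759 0.321  0.1   ] [0.4871 0.3455]
218 166 [0.4451 0.3191 0.1   ] [0.454  0.3435]
[-1.0544 -0.0589  0.8764  1.8788  0.0469  1.3008  0.6961]
```

Request:
drive_tool --plan '[{"fingers": 0.4, "xyz": [0.25, 3.9, 0], "spin": -9.3}, {"fingers": 0.4, "xyz": [0.25, 3.9, 0], "spin": -9.3}, {"fingers": 0.4, "xyz": [0.25, 3.9, 0], "spin": -9.3}, {"fingers": 0.4, "xyz": [0.25, 3.9, 0], "spin": -9.3}, {"fingers": 0.4, "xyz": [0.25, 3.9, 0], "spin": -9.3}, {"fingers": 0.4, "xyz": [0.25, 3.9, 0], "spin": -9.3}, {"fingers": 0.4, "xyz": [0.25, 3.9, -1], "spin": -9.3}, {"fingers": 0.4, "xyz": [0.25, 3.9, -2], "spin": -9.3}, {"fingers": 0.4, "xyz": [0.25, 3.9, -3], "spin": -9.3}, {"fingers": 0.4, "xyz": [0.25, 3.4, -3], "spin": -9.3}, {"fingers": 0.4, "xyz": [0, 0, 0], "spin": 0}, {"fingers": 0.4, "xyz": [0, 0, 0], "spin": 0}]'

```text
time: 13.15
ee_pos: [0.4207, 0.4273, 0.1809]
orientation: [0.914, 0.406, 0.0, 0.001]
contact_force: [-0.3, -0.0, -0.0]
width: 0.7
gripper_force: 0.0
```

```bash
cat > st.py <<'E'
from h import *
np.set_printoptions(precision=4,suppress=True)
o=env.get_obs();q=o['orientation'];a,b=q[0],q[1]
print(np.array(o['ee_pos']),'yang',np.degrees(np.arctan2(b*b-a*a,2*a*b)),'w',o['width'],np.array(o['joint_pos']),o['time'])
E
cat > cn.py <<'E'
from h import *
def conns():
    a=avg('top',8);u=cv2.resize(a[178:236,125:160],None,fx=8,fy=8,interpolation=cv2.INTER_CUBIC).astype(int)
    rb=u[...,0]-u[...,2];m=(rb>-16.5)&(u.sum(2)>300);n,l,st,ce=cv2.connectedComponentsWithStats(m.astype(np.uint8))
    f=lambda q:q/8-.5+.5/8+[125,178]
    for i in range(1,n):
        if st[i,4]<1500: continue
        cnt=cv2.findContours((l==i).astype(np.uint8),0,1)[0][0][:,0]
        P=np.array([at('top',f(q),.012)[:2] for q in cnt]).astype(np.float32)
        print('conn',st[i,4]/64,f(ce[i]).round(1),at('top',f(ce[i]),.014)[:2].round(4),np.round(cv2.minAreaRect(P*1000)[2]))
    return a
E
python3 -c "
from st import *
from cn import *
a=conns()
cv2.imwrite('pics/g4.png',np.hstack([zoom(a,(120,175,175,240),8),zoom(avg('side'),(190,140,245,205),6)[:520] if 0 else cv2.resize(zoom(avg('side'),(190,140,240,190),7),(350,520))]))
"
```

```text
[0.4207 0.4273 0.1809] yang -42.0963963163133 w 0.6995766056158055 [-1.3333  0.55    0.774   1.5062 -0.3939  1.2471 -1.2418] 13.15
conn 52.3125 [146.2 188.8] [0.5714 0.433 ] 87.0
conn 54.703125 [146.1 203.7] [0.5093 0.4287] 48.0
conn 51.03125 [144.1 225. ] [0.4213 0.431 ] 56.0
```

Request:
drive_tool --plan '[{"fingers": 0.4, "xyz": [0.2, 0.5, -4], "spin": 0}, {"fingers": 0.4, "xyz": [0, 0, -4], "spin": 0}, {"fingers": 0.4, "xyz": [0, 0, -4], "spin": 0}, {"fingers": 0.4, "xyz": [0, 0, -2], "spin": 0}, {"fingers": 0.4, "xyz": [0, 0, -1.4], "spin": 0}, {"fingers": 0.4, "xyz": [0, 0, 0], "spin": 0}, {"fingers": -1, "xyz": [0, 0, 0], "spin": 0}, {"fingers": -1, "xyz": [0, 0, 0], "spin": 0}, {"fingers": -1, "xyz": [0, 0, 0], "spin": 0}, {"fingers": -1, "xyz": [0, 0, 0], "spin": 0}]'

```text
time: 15.1
ee_pos: [0.4232, 0.4342, 0.0286]
orientation: [0.914, 0.406, 0.002, -0.001]
contact_force: [0.1, -0.2, 5.9]
width: 0.357
gripper_force: 59.7
```

Request:
drive_tool --plan '[{"fingers": -1, "xyz": [0, 0, 2], "spin": 0}, {"fingers": -1, "xyz": [0, 0, 5], "spin": 0}, {"fingers": -1, "xyz": [0, 0, 5], "spin": 0}, {"fingers": -1, "xyz": [0, -1, 5], "spin": 0}, {"fingers": -1, "xyz": [0, -3, 5], "spin": 0}, {"fingers": -1, "xyz": [-0.3, -5, 3], "spin": 0}, {"fingers": -1, "xyz": [-0.3, -5.5, 2], "spin": 0}, {"fingers": -1, "xyz": [-0.3, -5.5, 0], "spin": 0}, {"fingers": -1, "xyz": [-0.3, -5.5, 0], "spin": 0}, {"fingers": -1, "xyz": [-0.3, -5.5, 0], "spin": 0}, {"fingers": -1, "xyz": [-0.3, -5.5, 0], "spin": 0}, {"fingers": -1, "xyz": [-0.3, -5.5, 0], "spin": 0}]'

```text
time: 16.6
ee_pos: [0.4006, 0.0106, 0.2971]
orientation: [0.914, 0.405, 0.001, -0.001]
contact_force: [1.3, 0.2, 0.6]
width: 0.35
gripper_force: 59.5
```

Request:
drive_tool --plan '[{"fingers": -1, "xyz": [0, -5.5, 0], "spin": 0}, {"fingers": -1, "xyz": [0, -5.5, 0], "spin": 0}, {"fingers": -1, "xyz": [0, -5.5, 0], "spin": 0}, {"fingers": -1, "xyz": [0, -5.5, 0], "spin": 0}, {"fingers": -1, "xyz": [0, -5.5, 0], "spin": 0}, {"fingers": -1, "xyz": [0.5, -5.5, 0], "spin": 0}, {"fingers": -1, "xyz": [2, -4, 0], "spin": 0}, {"fingers": -1, "xyz": [4, -2, 0], "spin": 0}, {"fingers": -1, "xyz": [0, 0, 0], "spin": 0}, {"fingers": -1, "xyz": [0, 0, 0], "spin": 0}]'

```text
time: 17.85
ee_pos: [0.4651, -0.3769, 0.2971]
orientation: [0.914, 0.405, -0.0, -0.0]
contact_force: [-0.3, 0.7, -0.3]
width: 0.356
gripper_force: 59.6
```

```bash
python3 st.py
```

```text
[ 0.4651 -0.3769  0.2971] yang -42.17152430779205 w 0.3556683938700993 [ 0.0023  0.5702  1.0959  1.3178 -0.5002  1.5429  0.3043] 17.85
```

Request:
drive_tool --plan '[{"fingers": -1, "xyz": [3.3, -0.3, 0], "spin": 0}, {"fingers": -1, "xyz": [3.2, -0.3, 0], "spin": 0}, {"fingers": -1, "xyz": [0, 0, -2.5], "spin": 0}, {"fingers": -1, "xyz": [0, 0, -2.5], "spin": 0}, {"fingers": -1, "xyz": [0, 0, 0], "spin": 0}, {"fingers": -1, "xyz": [0, 0, 0], "spin": 0}, {"fingers": 0.1, "xyz": [0, 0, 0], "spin": 0}, {"fingers": 0.1, "xyz": [0, 0, 0], "spin": 0}, {"fingers": 0.1, "xyz": [0, 0, 0], "spin": 0}, {"fingers": 0.1, "xyz": [0, 0, 3], "spin": 0}, {"fingers": 0.4, "xyz": [-4, 1, 2], "spin": 0}, {"fingers": 0.4, "xyz": [-4, 2, 0], "spin": 0}]'

```text
time: 19.35
ee_pos: [0.45, -0.3548, 0.2987]
orientation: [0.914, 0.405, -0.0, 0.002]
contact_force: [0.3, 0.3, 0.9]
width: 0.7
gripper_force: 0.0
```

Request:
drive_tool --plan '[{"fingers": 0.4, "xyz": [-4, 4, 0], "spin": 0}, {"fingers": 0.4, "xyz": [-1, 5.5, 0], "spin": 0}, {"fingers": 0.4, "xyz": [0, 5.5, 0], "spin": 0}, {"fingers": 0.4, "xyz": [0, 5.5, 0], "spin": 0}, {"fingers": 0.4, "xyz": [0, 5.5, 0], "spin": 0}, {"fingers": 0.4, "xyz": [0, 5.5, 0], "spin": 0}, {"fingers": 0.4, "xyz": [0, 5.5, 0], "spin": 0}, {"fingers": 0.4, "xyz": [0, 5.5, 0], "spin": 0}, {"fingers": 0.4, "xyz": [0, 5.5, 0], "spin": 0}, {"fingers": 0.4, "xyz": [1, 5.5, 0], "spin": 0}, {"fingers": 0.4, "xyz": [1, 5.5, 0], "spin": 0}, {"fingers": 0.4, "xyz": [0, 0, 0], "spin": 0}]'

```text
time: 20.85
ee_pos: [0.4201, 0.2425, 0.2956]
orientation: [0.912, 0.41, -0.0, 0.001]
contact_force: [0.7, -0.4, -0.2]
width: 0.699
gripper_force: 0.0
```

```bash
python3 -c "
from st import *
from cn import *
a=conns()
b=avg('side')
cv2.imwrite('pics/g5.png',np.hstack([zoom(b,(210,210,300,300),6),cv2.resize(zoom(a,(120,175,160,240),8),(250,540))]))
"
```

```text
[0.4201 0.2425 0.2956] yang -41.64141233060555 w 0.6992109880524991 [-1.2576  0.1946  0.8326  1.6304 -0.145   1.3821 -1.1337] 20.85
conn 32.5 [144.7 179.6] [0.6102 0.442 ] 1.0
```

View pics/g5.png

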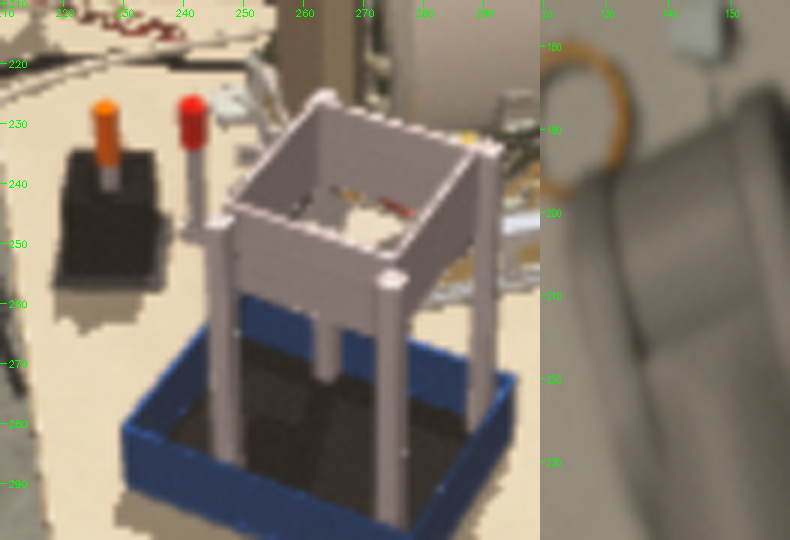

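The side view shows the first connector on the shut trapdoor. In the top view, the far connector has been knocked to about (145,178), and the arm hides the other one.

Request:
drive_tool --plan '[{"fingers": 0.4, "xyz": [0, 5.5, -2], "spin": 0}, {"fingers": 0.4, "xyz": [0, 5.5, -3], "spin": 0}, {"fingers": 0.4, "xyz": [0, 5.5, -4], "spin": 0}, {"fingers": 0.4, "xyz": [0, 2, -3], "spin": 0}, {"fingers": 0.4, "xyz": [0, 0, 0], "spin": 0}, {"fingers": 0.4, "xyz": [0, 0, 0], "spin": 0}]'

```text
time: 22.3
ee_pos: [0.4223, 0.4164, 0.1812]
orientation: [0.914, 0.405, 0.001, 0.0]
contact_force: [0.5, 0.4, 0.4]
width: 0.701
gripper_force: 0.0
```

```bash
sed -i 's/a\[178:236,125:160\]/a[168:236,130:162]/; s/\[125,178\]/[130,168]/' cn.py; python3 -c "
from st import *
from cn import *
a=conns()
cv2.imwrite('pics/g6.png',zoom(a,(125,165,170,240),8))
"
```

```text
[0.4223 0.4164 0.1812] yang -42.22109168781136 w 0.7014040637418484 [-1.2954  0.5209  0.7224  1.526  -0.3555  1.2287 -1.2561] 22.3
conn 56.296875 [145. 178.] [0.6171 0.4416] 86.0
conn 55.21875 [146.  203.6] [0.5098 0.4292] 48.0
```

View pics/g6.png

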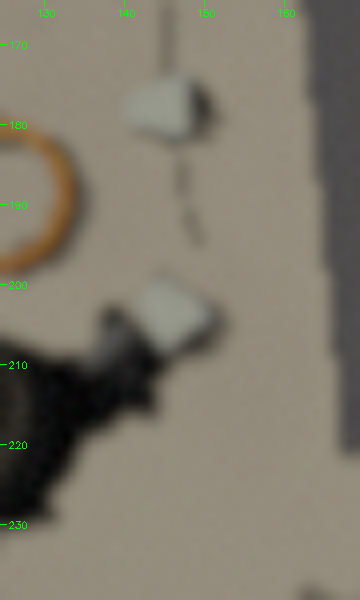

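In the top view, #2 is at (146,203.6) and the knocked connector is at (145,178).

Request:
drive_tool --plan '[{"fingers": 0.4, "xyz": [4.4, 0.6, 0], "spin": 0}, {"fingers": 0.4, "xyz": [4.2, 0.6, -2], "spin": 0}, {"fingers": 0.4, "xyz": [0, 0, -4], "spin": 0}, {"fingers": 0.4, "xyz": [0, 0, -4], "spin": 0}, {"fingers": 0.4, "xyz": [0, 0, -3], "spin": 0}, {"fingers": 0.4, "xyz": [0, 0, -1.5], "spin": 0}, {"fingers": 0.4, "xyz": [0, 0, 0], "spin": 0}, {"fingers": 0.4, "xyz": [0, 0, 0], "spin": 0}]'

```text
time: 23.7
ee_pos: [0.5082, 0.4302, 0.0367]
orientation: [0.914, 0.406, 0.001, -0.0]
contact_force: [0.1, -0.3, 1.1]
width: 0.699
gripper_force: 0.0
```

Request:
drive_tool --plan '[{"fingers": 0.4, "xyz": [0.1, -0.1, -0.9], "spin": 0}, {"fingers": 0.4, "xyz": [0, 0, 0], "spin": 0}, {"fingers": -1, "xyz": [0, 0, 0], "spin": 0}, {"fingers": -1, "xyz": [0, 0, 0], "spin": 0}, {"fingers": -1, "xyz": [0, 0, 0], "spin": 0}, {"fingers": -1, "xyz": [0, 0, 0], "spin": 0}, {"fingers": -1, "xyz": [0, 0, 2], "spin": 0}]'

```text
time: 24.58
ee_pos: [0.5063, 0.4277, 0.0445]
orientation: [0.914, 0.406, -0.002, 0.001]
contact_force: [-0.8, 0.1, 0.2]
width: 0.36
gripper_force: 59.4
```

Request:
drive_tool --plan '[{"fingers": -1, "xyz": [0, 0, 5], "spin": 0}, {"fingers": -1, "xyz": [0, 0, 5], "spin": 0}, {"fingers": -1, "xyz": [-1, -1, 5], "spin": 0}, {"fingers": -1, "xyz": [-1.5, -3, 5], "spin": 0}, {"fingers": -1, "xyz": [-1.5, -5, 4], "spin": 0}, {"fingers": -1, "xyz": [-1.5, -5.5, 1], "spin": 0}, {"fingers": -1, "xyz": [-1.5, -5.5, 0], "spin": 0}, {"fingers": -1, "xyz": [-1.5, -5.5, 0], "spin": 0}, {"fingers": -1, "xyz": [-1.5, -5.5, 0], "spin": 0}, {"fingers": -1, "xyz": [-1, -5.5, 0], "spin": 0}, {"fingers": -1, "xyz": [0, -5.5, 0], "spin": 0}, {"fingers": -1, "xyz": [0, -5.5, 0], "spin": 0}]'

```text
time: 26.08
ee_pos: [0.3982, -0.0461, 0.2945]
orientation: [0.914, 0.406, 0.001, -0.001]
contact_force: [1.2, 0.3, -0.3]
width: 0.363
gripper_force: 59.5
```

Request:
drive_tool --plan '[{"fingers": -1, "xyz": [0, -5.5, 0], "spin": 0}, {"fingers": -1, "xyz": [0, -5.5, 0], "spin": 0}, {"fingers": -1, "xyz": [0, -5.5, 0], "spin": 0}, {"fingers": -1, "xyz": [0, -5.5, 0], "spin": 0}, {"fingers": -1, "xyz": [0, -5.5, 0], "spin": 0}, {"fingers": -1, "xyz": [0.5, -5.5, 0], "spin": 0}, {"fingers": -1, "xyz": [2, -4, 0], "spin": 0}, {"fingers": -1, "xyz": [4, -2, 0], "spin": 0}, {"fingers": -1, "xyz": [0, 0, 0], "spin": 0}, {"fingers": -1, "xyz": [0, 0, 0], "spin": 0}]'

```text
time: 27.32
ee_pos: [0.463, -0.4339, 0.2944]
orientation: [0.914, 0.405, -0.0, -0.0]
contact_force: [-0.1, 0.0, -1.0]
width: 0.359
gripper_force: 59.5
```

```bash
python3 st.py
```

```text
[ 0.463  -0.4339  0.2944] yang -42.1582100974547 w 0.35887741397940925 [ 0.1574  0.6429  1.0577  1.2042 -0.5488  1.5832  0.3716] 27.325
```

Target (.506, -.413): delta (+4.3, +2.1).

Request:
drive_tool --plan '[{"fingers": -1, "xyz": [2.2, 1.0, 0], "spin": 0}, {"fingers": -1, "xyz": [2.1, 1.1, 0], "spin": 0}, {"fingers": -1, "xyz": [0, 0, -2.3], "spin": 0}, {"fingers": -1, "xyz": [0, 0, -2.3], "spin": 0}, {"fingers": -1, "xyz": [0, 0, 0], "spin": 0}, {"fingers": -1, "xyz": [0, 0, 0], "spin": 0}, {"fingers": 0.1, "xyz": [0, 0, 0], "spin": 0}, {"fingers": 0.1, "xyz": [0, 0, 0], "spin": 0}, {"fingers": 0.1, "xyz": [0, 0, 0], "spin": 0}, {"fingers": 0.1, "xyz": [0, 0, 3], "spin": 0}, {"fingers": 0.4, "xyz": [-4, 1, 2], "spin": 0}, {"fingers": 0.4, "xyz": [-4, 2, 0], "spin": 0}]'

```text
time: 28.82
ee_pos: [0.4256, -0.3848, 0.3]
orientation: [0.914, 0.405, -0.0, 0.002]
contact_force: [-1.0, -0.4, 1.2]
width: 0.705
gripper_force: 0.0
```

Request:
drive_tool --plan '[{"fingers": 0.4, "xyz": [-2, 5.5, 0], "spin": 4}, {"fingers": 0.4, "xyz": [-1, 5.5, 0], "spin": 4}, {"fingers": 0.4, "xyz": [0, 5.5, 0], "spin": 4}, {"fingers": 0.4, "xyz": [0, 5.5, 0], "spin": 4}, {"fingers": 0.4, "xyz": [0, 5.5, 0], "spin": 4}, {"fingers": 0.4, "xyz": [0, 5.5, 0], "spin": 4}, {"fingers": 0.4, "xyz": [0, 5.5, 0], "spin": 4}, {"fingers": 0.4, "xyz": [0, 5.5, 0], "spin": 4}, {"fingers": 0.4, "xyz": [0, 5.5, 0], "spin": 4}, {"fingers": 0.4, "xyz": [2, 5.5, 0], "spin": 3}, {"fingers": 0.4, "xyz": [2, 5.5, 0], "spin": 3}, {"fingers": 0.4, "xyz": [2, 5.5, 0], "spin": 0}]'

```text
time: 30.32
ee_pos: [0.4575, 0.2788, 0.2983]
orientation: [0.708, 0.706, 0.0, -0.0]
contact_force: [-0.5, 0.1, 0.9]
width: 0.701
gripper_force: 0.0
```

Request:
drive_tool --plan '[{"fingers": 0.4, "xyz": [3, 5, 0], "spin": 0}, {"fingers": 0.4, "xyz": [3, 4, 0], "spin": 0}, {"fingers": 0.4, "xyz": [3, 2, -2], "spin": 0}, {"fingers": 0.4, "xyz": [0, 0, -2], "spin": 0}, {"fingers": 0.4, "xyz": [0, 0, -2], "spin": 0}, {"fingers": 0.4, "xyz": [0, 0, 0], "spin": 0}, {"fingers": 0.4, "xyz": [0, 0, 0], "spin": 0}]'

```text
time: 31.2
ee_pos: [0.5472, 0.3871, 0.239]
orientation: [0.708, 0.706, 0.001, 0.0]
contact_force: [-0.1, -0.6, 1.2]
width: 0.697
gripper_force: 0.0
```

```bash
python3 -c "
from st import *
from cn import *
a=conns()
b=avg('side');cv2.imwrite('pics/b7.png',b)
cv2.imwrite('pics/g7.png',np.hstack([zoom(b,(230,215,300,270),7),cv2.resize(zoom(a,(125,165,170,240),7),(250,385))]))
"
```

```text
[0.5472 0.3871 0.239 ] yang -0.12659808016046026 w 0.6970644505617409 [-1.0409  0.652   0.7365  1.181  -0.4229  1.4554 -0.3674] 31.2
conn 45.640625 [145.6 178.3] [0.6157 0.4388] 89.0
```

Request:
drive_tool --plan '[{"fingers": 0.4, "xyz": [3.5, 2.7, 0], "spin": 0}, {"fingers": 0.4, "xyz": [3.5, 2.6, -3], "spin": 0}, {"fingers": 0.4, "xyz": [0, 0, -4], "spin": 0}, {"fingers": 0.4, "xyz": [0, 0, -4], "spin": 0}, {"fingers": 0.4, "xyz": [0, 0, -4], "spin": 0}, {"fingers": 0.4, "xyz": [0, 0, -3], "spin": 0}, {"fingers": 0.4, "xyz": [0, 0, -2], "spin": 0}, {"fingers": 0.4, "xyz": [0, 0, 0], "spin": 0}, {"fingers": 0.4, "xyz": [0, 0, 0], "spin": 0}]'

```text
time: 33.02
ee_pos: [0.6178, 0.4406, 0.0397]
orientation: [0.708, 0.706, 0.001, 0.0]
contact_force: [0.0, 0.5, -0.1]
width: 0.698
gripper_force: 0.0
```

View pics/g7.png

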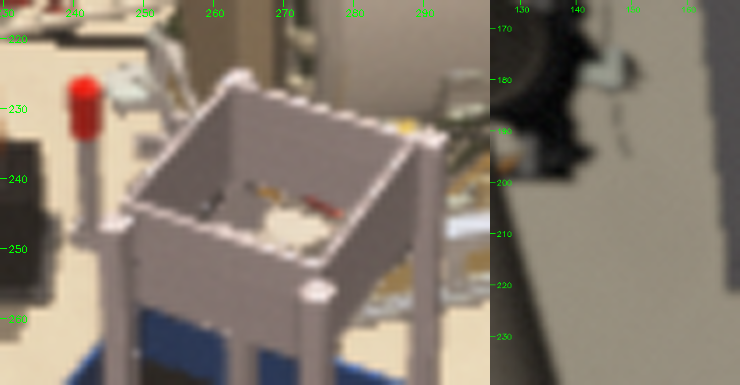

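The side crop shows the first connector at (271,247). The second is probably hidden behind the near box wall, and I'll confirm that from the top later.

Request:
drive_tool --plan '[{"fingers": 0.4, "xyz": [0, 0, -1.2], "spin": 0}, {"fingers": 0.4, "xyz": [0, 0, 0], "spin": 0}, {"fingers": -1, "xyz": [0, 0, 0], "spin": 0}, {"fingers": -1, "xyz": [0, 0, 0], "spin": 0}, {"fingers": -1, "xyz": [0, 0, 0], "spin": 0}, {"fingers": -1, "xyz": [0, 0, 0], "spin": 0}, {"fingers": -1, "xyz": [0, 0, 2], "spin": 0}]'

```text
time: 33.9
ee_pos: [0.6151, 0.4393, 0.044]
orientation: [0.708, 0.706, -0.003, -0.001]
contact_force: [0.3, -0.4, -0.4]
width: 0.359
gripper_force: 59.5
```

Request:
drive_tool --plan '[{"fingers": -1, "xyz": [0, 0, 5], "spin": 0}, {"fingers": -1, "xyz": [0, 0, 5], "spin": 0}, {"fingers": -1, "xyz": [-2, -1, 5], "spin": 0}, {"fingers": -1, "xyz": [-3, -3, 5], "spin": 0}, {"fingers": -1, "xyz": [-3, -4, 4], "spin": 0}, {"fingers": -1, "xyz": [-3, -5, 1], "spin": 0}, {"fingers": -1, "xyz": [-3, -5, 0], "spin": 0}, {"fingers": -1, "xyz": [-3, -5, 0], "spin": 0}, {"fingers": -1, "xyz": [-2, -5.5, 0], "spin": 0}, {"fingers": -1, "xyz": [-2, -5.5, 0], "spin": 0}, {"fingers": -1, "xyz": [-1, -5.5, 0], "spin": 0}, {"fingers": -1, "xyz": [0, -5.5, 0], "spin": 0}]'

```text
time: 35.4
ee_pos: [0.398, -0.0096, 0.2932]
orientation: [0.708, 0.706, 0.002, -0.001]
contact_force: [1.4, 0.2, -0.8]
width: 0.351
gripper_force: 59.5
```

```bash
python3 -c "
from st import *
a=avg('top',8);cv2.imwrite('pics/a8.png',a)
u=zoom(a,(325,170,390,240),8)
cv2.imwrite('pics/g8.png',cv2.convertScaleAbs(u,alpha=1.3))
"
```

```text
[ 0.398  -0.0096  0.2932] yang -0.10943356287239657 w 0.35114388724532475 [-1.0992 -0.1039  1.0184  1.8364  0.0865  1.3597 -0.1032] 35.4
```

```bash
python3 -c "
from h import *
a=cv2.imread('pics/a8.png').astype(int);r=cv2.imread('pics/a.png').astype(int)
d=(a-r).sum(2)
print(d[186:218:2,340:384:2])
print(proj('top',[[.530,-.3826,.157],[.506,-.413,.157],[.5177,-.3982,.157]]))
"
```

```text
[[  -4    0    3    1   -1   -1   -1   -2    4   -2   -6   -4    4    2
     1    3   -3   -1    0   -4    3    5]
 [  -2    2    0    2    5    8    1    2   -6   -3    3   10   -2   -3
    -2   -1    5    3   -2   -5    0   -1]
 [   1   -1   -3   -4  -10    0   -1   -5   -5    3    3    4    2    6
    -2    0    2    2   -5    1   -4   -4]
 [  -2   11   -2    5   -3    0  -18  -17   -2   -2    0    0    2   -2
     1   -4   -6   -4   -3   -1  -10    2]
 [   9   -5   -5    0    3  -20  -66    0   52    2    0   -1    3    1
     3    1    4    0   -2   -6   12   10]
 [  -3   17   -4   -1   -8  -57  -19   86   75    3  -10    4   -2    0
    -3    3    4   -2    0    1   -1    9]
 [  -2   -3    6   -1  -14  -25   73   85   24    1  -18   -4   -7   -1
    -3    3   -5    4    1    3    1    6]
 [  -1   -5   -3    4   -1  -37   60   36   19    7  -54  -50  -21    1
    -3   -1   -1   -3   -5    6    0    0]
 [   4    0   -1   -4   -5  -15  -37  -64  -12  -45  -81  -30  -24  -25
    -3   -2    2   -6    3    0   -1    2]
 [ -40    2   -2   -2    0    4   -2  -25  -43  -88  -95  -35  -23  -26
   -25    2    7    3   -3   -2   -3   -2]
 [ -74   -3   -2   -1    0   -1   -1    1    3  -45  -82  -31  -22  -31
   -14    2    4    0    1   -2    0    1]
 [  -5    5    7    5    0    3    3    1    2  -38  -91  -42  -59 -100
   -19    6   -5    4   -2   -1    1   -2]
 [  38   38   21    1    0   -6   -2    2   -6  -15  -64  -85 -119  -52
    -4   -3   -1   -5    3    0    1    3]
 [  23   43   71   11   -2   -3    5    4    4   -3  -10  -21  -30    1
     5    0    4   -3   -4   -3   -5    2]
 [  -1    6   32    1    6    4   -5    3    2    5    3   -2    5    1
    -3    1    3    5   -1   -5   -3    4]
 [   0   -2    7   -5    2   -3    7   -1    4   -7   -4   -3    2    0
    -5    1    0   -3    1   -5   -6   -5]]
[[352.95038199 198.44506819]
 [361.16179937 205.0423174 ]
 [357.16255079 201.82351947]]
```

Request:
drive_tool --plan '[{"fingers": -1, "xyz": [0, -5.5, 0], "spin": 0}, {"fingers": -1, "xyz": [0, -5.5, 0], "spin": 0}, {"fingers": -1, "xyz": [0, -5.5, 0], "spin": 0}, {"fingers": -1, "xyz": [0, -5.5, 0], "spin": 0}, {"fingers": -1, "xyz": [0, -5.5, 0], "spin": 0}, {"fingers": -1, "xyz": [0.5, -5.5, 0], "spin": 0}, {"fingers": -1, "xyz": [2, -5, 0], "spin": 0}, {"fingers": -1, "xyz": [4, -1, 0], "spin": 0}, {"fingers": -1, "xyz": [4, 0, 0], "spin": 0}, {"fingers": -1, "xyz": [0, 0, 0], "spin": 0}, {"fingers": -1, "xyz": [0, 0, 0], "spin": 0}]'

```text
time: 37.17
ee_pos: [0.5041, -0.3968, 0.2915]
orientation: [0.707, 0.707, -0.001, -0.001]
contact_force: [-0.5, 1.3, -0.9]
width: 0.355
gripper_force: 59.6
```

Request:
drive_tool --plan '[{"fingers": -1, "xyz": [1.3, -0.1, 0], "spin": 0}, {"fingers": -1, "xyz": [0, 0, -2.2], "spin": 0}, {"fingers": -1, "xyz": [0, 0, -2.2], "spin": 0}, {"fingers": -1, "xyz": [0, 0, 0], "spin": 0}, {"fingers": -1, "xyz": [0, 0, 0], "spin": 0}, {"fingers": 0.1, "xyz": [0, 0, 0], "spin": 0}, {"fingers": 0.1, "xyz": [0, 0, 0], "spin": 0}, {"fingers": 0.1, "xyz": [0, 0, 0], "spin": 0}, {"fingers": 0.1, "xyz": [0, 0, 3], "spin": 0}, {"fingers": 0, "xyz": [-4, 0, 3], "spin": -5}, {"fingers": -0.5, "xyz": [-4, 0, 0], "spin": -10}, {"fingers": -1, "xyz": [-4, 3, 0], "spin": -10}]'

```text
time: 38.67
ee_pos: [0.3944, -0.3707, 0.3096]
orientation: [0.847, 0.532, -0.001, 0.001]
contact_force: [-0.1, 1.7, 1.5]
width: 0.08
gripper_force: 0.0
```

Request:
drive_tool --plan '[{"fingers": -1, "xyz": [0, 6, 0], "spin": -10}, {"fingers": -1, "xyz": [0, 6, 0], "spin": -5}, {"fingers": -1, "xyz": [0, 6, 0], "spin": 0}, {"fingers": -1, "xyz": [0, 6, 0], "spin": 0}, {"fingers": -1, "xyz": [0, 6, 0], "spin": 0}, {"fingers": -1, "xyz": [0, 4, 0], "spin": 0}, {"fingers": -1, "xyz": [0, 0, 0], "spin": 0}]'

```text
time: 39.55
ee_pos: [0.3973, -0.0384, 0.3098]
orientation: [0.899, 0.438, 0.0, -0.001]
contact_force: [-0.3, -0.1, 0.6]
width: -0.003
gripper_force: 0.0
```

```bash
python3 -c "
from st import *
a=avg('top',8);cv2.imwrite('pics/a9.png',a);cv2.imwrite('pics/b9.png',avg('side'))
r=cv2.imread('pics/a8.png').astype(int)
print((a.astype(int)-r).sum(2)[186:218:2,340:384:2])
from cn import conns
conns()
"
```

```text
[ 0.3973 -0.0384  0.3098] yang -38.108840573483576 w -0.0032790925186982514 [-1.0948 -0.1275  1.0598  1.8009  0.1115  1.404  -0.7222] 39.55
[[   5   -1    5   -1    5    1   -5    3   -5    1    1    2   -2    0
     2    0    2    2    0    5   -3    9]
 [   2   -1    5   -3    0    2    1   -4   -2    3    4   -8   -1   -1
    -1   -1    1    0   -2    4    4   -7]
 [  -5    0    4    0    7    0   -3    5    0   -2   -3   -2   -1   -4
     3   -3    3    1    4   -1    1   -4]
 [   4    2    0    1    0   -1    4    4    4    8    1    3   -1   -4
     0    0    3    4    2    3    7    3]
 [  -8    3  -18    0   -2   -4   -3   -5   -3   -5   -2    1   -3    5
    -3    0   -4    0    2    4    1    0]
 [  11   -1    4    8   -3   -2   -4   -4   -1    0    0   -1   -2    3
     5   -2    2    3   -2    3   -2   -4]
 [  -4    1   -5    2    2   -4    5    2    4    4   -2    2    1    4
     0   -2    6    1   -2    3    4   -3]
 [   2    4    3    1   -4    6   -3    5    0    0   10    8   10   -3
     3    2    5   -1    6   -2   -3    0]
 [   0   -1    1    3   11   62  -40  -1
[... 180 characters left out ...]
  5    2]
 [  -4    3    3    1   -7  -48 -154 -191  -89  -27   10   10    5   14
    -5   -4    2    3   -3    2    1   -1]
 [   0    7   -3   -4    0  -16  -79 -134 -135  -98   -6    9   29   63
    13   -5    1    1   -3    2    1   -2]
 [  -7    0    4   -2    2    4  -13  -28  -50  -67  -20    5   -1   -5
    -2   -2    3    4   -5    3   -1    2]
 [   2    4    0    0    4    1    3   -3   -2   -6   -3  -25  -40   -5
    -4   -1    2    3    4    2    2   -2]
 [   3    6    5    3   -1    1   -1    2   -5   -3    0    7   -1    0
     3    0    0   -1    0    2    0    4]
 [   1    4   -6    2   -1    3   -5   -5   -7    8    3    2    1    5
     3   -5   -1    5   -1    3    5    3]]
```

```bash
python3 -c "
from h import *
a=cv2.imread('pics/a9.png');b=cv2.imread('pics/b9.png')
cv2.imwrite('pics/g9.png',np.hstack([cv2.convertScaleAbs(zoom(a,(330,172,390,232),7),alpha=1.4),zoom(b,(233,215,287,275),7)]))
"
```

```text
(no output)
```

View pics/g9.png

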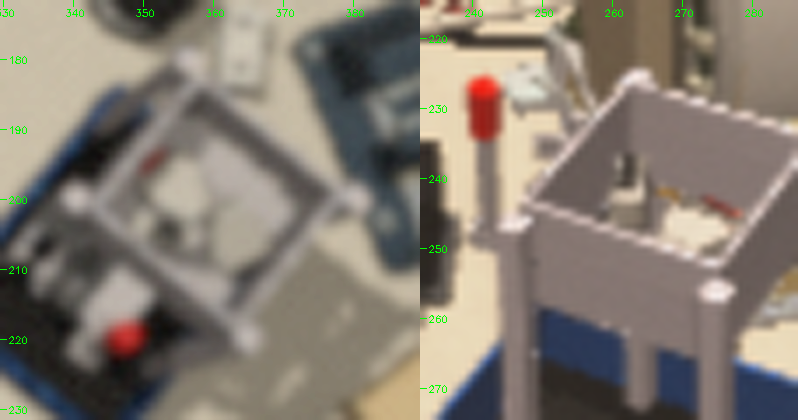

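Three connectors are in the box: the top view shows one at (354,197), one at (364,205) and one on edge at (355,205), and the floor is shut. Next I'll push the knob.

Request:
drive_tool --plan '[{"fingers": -1, "xyz": [0, -5, 0], "spin": -0.4}, {"fingers": -1, "xyz": [0, -5, 0], "spin": 0}, {"fingers": -1, "xyz": [0, -5, 0], "spin": 0}, {"fingers": -1, "xyz": [0, -5, 0], "spin": 0}, {"fingers": -1, "xyz": [0, -5, 0], "spin": 0}, {"fingers": -1, "xyz": [0, -5, 0], "spin": 0}, {"fingers": -1, "xyz": [1.2, -3.3, 0], "spin": 0}, {"fingers": -1, "xyz": [1.4, 0, -1], "spin": 0}, {"fingers": -1, "xyz": [0, 0, 0], "spin": 0}, {"fingers": -1, "xyz": [0, 0, 0], "spin": 0}]'

```text
time: 41.9
ee_pos: [0.424, -0.3736, 0.2996]
orientation: [0.902, 0.432, -0.0, -0.0]
contact_force: [0.0, -0.5, -0.6]
width: 0.0
gripper_force: 0.0
```

Request:
drive_tool --plan '[{"fingers": -1, "xyz": [0, 0, -2.5], "spin": 0}, {"fingers": -1, "xyz": [0, 0, -2.5], "spin": 0}, {"fingers": -1, "xyz": [0, 0, -2.2], "spin": 0}, {"fingers": -1, "xyz": [0, 0, 0], "spin": 0}, {"fingers": -1, "xyz": [0.63, 0.78, 0], "spin": 0}, {"fingers": -1, "xyz": [0.63, 0.78, 0], "spin": 0}, {"fingers": -1, "xyz": [0.31, 0.39, 0], "spin": 0}, {"fingers": -1, "xyz": [0, 0, 0], "spin": 0}]'

```text
time: 42.9
ee_pos: [0.4398, -0.3554, 0.2281]
orientation: [0.902, 0.431, 0.0, 0.001]
contact_force: [-0.0, 0.6, -0.0]
width: 0.001
gripper_force: 0.1
```

Request:
drive_tool --plan '[{"fingers": -1, "xyz": [0.31, 0.39, 0], "spin": 0}, {"fingers": -1, "xyz": [0.31, 0.39, 0], "spin": 0}, {"fingers": -1, "xyz": [0.31, 0.39, 0], "spin": 0}, {"fingers": -1, "xyz": [0.31, 0.39, 0], "spin": 0}, {"fingers": -1, "xyz": [0.2, 0.24, 0], "spin": 0}, {"fingers": -1, "xyz": [0, 0, 0], "spin": 0}]'

```text
time: 43.65
ee_pos: [0.4542, -0.3365, 0.2273]
orientation: [0.902, 0.431, 0.0, -0.0]
contact_force: [0.8, -0.8, 0.5]
width: -0.005
gripper_force: 0.1
```

```bash
cat > kn.py <<'E'
from st import *
b=avg('side').astype(int);cv2.imwrite('pics/bk.png',b)
w=b[215:250,230:275];m=(w[...,2]>150)&(w[...,1]<80)&(w[...,0]<80)
v,u=np.nonzero(m);print('knob px',u.mean()+230,v.mean()+215,len(u))
k=np.array([.4457,-.3442,.209])
print([proj('side',k+t*np.array([.627,.779,0])).round(1) for t in(0,.027,.034)])
r=cv2.imread('pics/b9.png').astype(int);print(np.abs(b-r).sum(2)[236:300:4,236:290:3])
E
python3 kn.py
```

```text
[ 0.4542 -0.3365  0.2273] yang -38.91951277913769 w -0.004731548114709632 [-0.121   0.5455  1.1053  1.5441 -0.4947  1.36    0.3521] 43.65
knob px nan nan 0
[array([[241.5, 229.9]]), array([[245.8, 225.2]]), array([[247., 224.]])]
[[  2   3 292  30 284   3 200   2   5   8   7   6   0   2   1   5   4   4]
 [  3   4 284  20 295  71   0   5  22  52   9   2   3   1   2   1   3   5]
 [  4   1 275 184  73 153  36   2 192 172 154 303  87  60  13   5   2   2]
 [  2 118 237  46  11   1   3   3  10  79 198 300 203 293  38   3   1   3]
 [  5   2   5   4   0   2   1   2   1   0   1   1  17  28   2   2   2  55]
 [  4   0   1   5   3   2   5   2   3   2   2   1   1   2   3   2 101  73]
 [  4   2   1   3   1   6   2   3   3   2   1   2   5   2   2 152 193  73]
 [  1   1   1   2   4   2   3   1   4   3   2   0   4   3  44 382 382 114]
 [  6   0   3   2   4   4   3   5   6   3   2   2   1   3  72  76 187  58]
 [  2   3   2   0   0  15   2   7   4   3   3   1   2   3  71  84  51   1]
 [  1   1   8  96   5 456 204  13   2   6   5   1   6   6 101  75   3   1]
 [  1   3  16  27   2 193 195  37   2  69  96   1  88   2 123 100   2   1]
 [  5  65   5  11   1  38  17   9  63 205 186 166 215   1 143  34   4   4]
 [  3   1   2   2   3  40   2   7   4 173 110   3 124   1  10   5   1   3]
 [  6   5   3   4   2   2   3  12  88  16  41  10  12   4   5   6   1   3]
 [  3   2   2   0   3   1   2   2   0   9   2  47  18   1  26   4   1   0]][ WARN:0@6.519] global loadsave.cpp:1063 imwrite_ Unsupported depth image for selected encoder is fallbacked to CV_8U.
kn.py:4: RuntimeWarning: Mean of empty slice.
  v,u=np.nonzero(m);print('knob px',u.mean()+230,v.mean()+215,len(u))
  ret = ret.dtype.type(ret / rcount)
```

Request:
drive_tool --plan '[{"fingers": -1, "xyz": [0.16, 0.2, 0], "spin": 0}, {"fingers": -1, "xyz": [0.16, 0.2, 0], "spin": 0}, {"fingers": -1, "xyz": [0, 0, 0], "spin": 0}]'

```text
time: 44.32
ee_pos: [0.4565, -0.3338, 0.2277]
orientation: [0.903, 0.431, -0.0, 0.0]
contact_force: [-0.9, -1.3, 0.5]
width: -0.004
gripper_force: 0.8
```

Request:
drive_tool --plan '[{"fingers": -1, "xyz": [0.13, 0.16, 0], "spin": 0}, {"fingers": -1, "xyz": [0.13, 0.16, 0], "spin": 0}, {"fingers": -1, "xyz": [0, 0, 0], "spin": 0}]'

```text
time: 44.7
ee_pos: [0.4568, -0.3332, 0.2278]
orientation: [0.903, 0.429, -0.003, 0.002]
contact_force: [-4.1, -4.8, -1.3]
width: 0.0
gripper_force: 3.4
```

The knob is at its end stop: the force rose and the position stalled. I'll back off, retreat clear and check.

Request:
drive_tool --plan '[{"fingers": -1, "xyz": [-0.63, -0.78, 0], "spin": 0}, {"fingers": -1, "xyz": [-0.63, -0.78, 0], "spin": 0}, {"fingers": -1, "xyz": [-0.31, -0.39, 3], "spin": 0}, {"fingers": -1, "xyz": [0, 0, 5], "spin": 0}, {"fingers": -1, "xyz": [-1, 4, 2], "spin": 0}, {"fingers": -1, "xyz": [0, 5, 0], "spin": 0}, {"fingers": -1, "xyz": [0, 5, 0], "spin": 0}, {"fingers": -1, "xyz": [0, 6, 0], "spin": 0}, {"fingers": -1, "xyz": [0, 6, 0], "spin": 0}, {"fingers": -1, "xyz": [0, 6, 0], "spin": 0}, {"fingers": -1, "xyz": [0, 0, 0], "spin": 0}]'

```text
time: 46.08
ee_pos: [0.4337, -0.0222, 0.3276]
orientation: [0.899, 0.438, 0.001, -0.002]
contact_force: [-0.6, -0.1, -0.2]
width: -0.001
gripper_force: 0.0
```

```bash
cat >> kn.py <<'E'
a=avg('top',8).astype(int);r=cv2.imread('pics/a9.png').astype(int)
for nm,im,ref,(u0,v0,u1,v1) in(('top',a,r,(315,175,395,245)),('side',b,cv2.imread('pics/b9.png').astype(int),(215,215,300,310))):
    d=(np.abs(im-ref).sum(2)>60)[v0:v1,u0:u1].astype(np.uint8)
    n,l,s,c=cv2.connectedComponentsWithStats(d)
    print(nm,[(int(s[i,4]),(c[i]+[u0,v0]).round().tolist(),im[v0:v1,u0:u1][l==i].mean(0).round().tolist()) for i in range(1,n) if s[i,4]>8])
w=b[215:245,215:238];m=(w[...,2]>180)&(w[...,0]<80);v,u=np.nonzero(m);print('rod px',u.mean()+215,v.mean()+215)
# grey-green connector-like pixels in tray (side), outside box walls
w=b[255:300,225:292];print('bright in tray',[(int(x)+225,int(y)+255) for y,x in zip(*np.nonzero(w.min(2)>150))][::4])
E
python3 kn.py 2>/dev/null
```

```text
[ 0.4337 -0.0222  0.3276] yang -38.11092896563872 w -0.001223291709400134 [-1.1305  0.0364  1.2005  1.6902 -0.0382  1.439  -0.5903] 46.075
knob px 247.0 223.05555555555554 18
[array([[241.5, 229.9]]), array([[245.8, 225.2]]), array([[247., 224.]])]
[[  9   2 285  16 293   7   8   8  10   5   7   8   2  10   7   6   5   2]
 [  2   2 278  11 286  10   5   6  28  51   6   5   7   6  10   4   6  10]
 [ 13   3 266  14  14   1   8   2 200 174 156 303  89  61  16  13   4  11]
 [  2 113 230   2   8   5   9   5  14  86 207 305 211 299  30   8   7   7]
 [ 11   4   3   5   6   6   9   6   8   7   6   1   8  17   5   1   7  70]
 [  3   6   5   7   7   6   2   6   9   9   2   8   4   4   5   9 109  86]
 [  3   5   7   6   4   8   7   3  10   8   1   5   5   7   4 154 200 120]
 [  6   4   6   5   4   5   2   5   3  12   5   2   6   7  45 384 383 173]
 [  6   8   4   7  11   4   4   3   1   6   8   2   9   8  72  72 192  96]
 [  8   4   6   5   6  15   6   5   5   7   4   3   2   4  72  84  64   1]
 [  3   4  13 120   2 454 199   3   1   9   2   3   6   4  94  76   5   5]
 [  1   3  19  31   9 180 
[... 1517 characters left out ...]
68), (229, 269), (233, 269), (237, 269), (229, 270), (233, 270), (237, 270), (228, 271), (232, 271), (236, 271), (227, 272), (231, 272), (235, 272), (227, 273), (231, 273), (235, 273), (228, 274), (232, 274), (226, 275), (230, 275), (250, 275), (226, 276), (230, 276), (251, 276), (228, 277), (232, 277), (227, 278), (231, 278), (228, 279), (226, 280), (225, 281), (229, 281), (228, 282), (267, 282), (228, 283), (227, 284), (226, 285), (271, 285), (228, 286), (227, 287), (226, 288), (225, 289), (229, 289), (228, 290), (226, 291), (230, 291), (228, 292), (227, 293), (226, 294), (225, 295), (291, 295), (228, 296), (226, 297), (291, 297), (228, 298), (289, 298), (226, 299), (230, 299), (234, 299)]
```

```bash
python3 -c "
from h import *
b=cv2.imread('pics/bk.png').astype(int);a=avg('top',8).astype(int)
ch=lambda p:'R' if p[2]>p[0]+40 and p[1]<p[2]-35 else ('B' if p[0]>p[2]+25 else ' .:-=+*#%@'[min(9,int(p.sum()/3/22))])
print('side');[print(v,''.join(ch(b[v,u]) for u in range(236,294))) for v in range(236,302)]
print('top');[print(v,''.join(ch(a[v,u]*1.4) for u in range(318,385))) for v in range(180,240)]
"
```

```text
side
236 %@@@@@@@@@#+==+++#%+=======+++++++++++++++++++++++*%#+***=
237 #@@@@@@@@@#+==**#%+========++++++++++++++++++++++*#%+=+++=
238 #@@@@@@@@@#+=+%%%+=========++++++++++++++++++++++#@+==+++=
239 #@@@@@@@@@#+=+#@+==========+++++++++++++++++++++*#*===+++=
240 *@@@@@@@@@#+=+#*===========++++++++++++++++++++*%#====+++=
241 *@@@@@@@@@%++#*===========+++==+++++++++++++++*#%+====+++=
242 *@@@@@@@@#***#===========-+++==RR=++++++++++++#@+=====+++=
243 *@@@@@@@@#*#%*+=========--+++=---==RR*+++++++*#*======++++
244 +%@@@@@@@@%**#%#++=====+:::-=-:::-RRR=-=++++*%#=======++++
245 -*#@@@@@@@@#*++*#%#++==-:...:-:..:---=+==-=*#%+=======++++
246 :=*@@@@@@@@@@+++++*#%#=-:....::.:----=++===*%+========+++*
247 :-+@@@@%%@@@*++++++++*##*=-::::.:=+==-=RRR*%*=========+++#
248 :=*@@@@%***+=+++++++++++*##*=--:-+*****+R*%#=========++++*
249 -=+@@@@%*++==++++++++++++++*#%#*#%##%%%*#%%+=========+++=+
250 -=*@@@@%*++==++++++++++++++++**%@@%%@@@@@@+==========+++=+
251 -=#@@@@%*++==++++++++++++++++++**#%@@@@@@*==========-+++=+
252 -+#@@@@%*++===++++++++++++++++++++**#%@@#==========-=++++*
253 -+%@@@@%*+++==++++++
[... 6686 characters left out ...]
%#+=BBBB:......BBB=+++++*##***+++++++++++++++===*###
231 %%%%%%%%%%%%%%%%%#*=-BBB:....BBB=++++*+*#####**++++++++++++*+==+*##
232 %%%%%%%%%%%%%%%%%%#*=-BBBB:..BB==+++***##%%%%##***++++++++**#*==+##
233 %%%%%%%%%%%%%%%%%%%#*+-BBBBBBBB=+++*####%%%%%%####**++++++*###+==*#
234 %%%%%%%%%%%%%%%%%%%%%*+-BBBBBB=+++**#%%%%%%%%%%%%###***+++*####+=+*
235 #%%%%%%%%%%%%%%%%%%%%%#+=BBBB=+++**#%%%%%%%%%%%%%%%%###**++*#%#*+=+
236 *#%%%%%%%%%%%%%%%%%%%%%#*+=-=++++*#%%%%%%%%%%%%%%%%%%%%##**##%%#*+=
237 +*#%%%%%%%%%%%%%%%%%%%%%##*+++++*#%%%%%%%%%%%%%%%%%%%%%%####%%%%#*=
238 +*##%%%%%%%%%%%%%%%%%%%%%%##****##%%%%%%%%%%%%%%%%%%%%%%%%%%%%%%%#*
239 **#%%%%%%%%%%%%%%%%%%%%%%%%%#####%%%%%%%%%%%%%%%%%%%%%%%%%%%%%%%%##
```

```bash
python3 -c "
from h import *
np.set_printoptions(precision=3,suppress=True)
b=cv2.imread('pics/bk.png').astype(int)
print('conn1 fallen px',proj('top',[[.535,-.378,.157],[.535,-.378,.012]]))
print('top patch',at('top',(349.5,203),.012),at('top',(347.5,198.5),.012))
for p in((273,251),(270,250),(276,247.5),(275,250)): print(p,'z0',at('side',p,0)[:2],'z.05',at('side',p,.05)[:2],'z.155',at('side',p,.155)[:2],b[int(p[1]),p[0]])
print('tray front/left corners',proj('side',[[.4888,-.2852,.05],[.5,-.28,0]]))
print('bench',b[240,242],b[300,290],'tray blobs',at('side',(267,283),.019),at('side',(251,276),.019),at('side',(268,282),.012))
c,s=np.cos(-.6777),np.sin(-.6777)
for q in(at('top',(349.5,203),.012),at('side',(251.5,277),.012),at('side',(265,284),.012),at('side',(273,251),.157),at('side',(276,247.5),.157)):
  d=q[:2]-[.513,-.3944];print('rig',c*d[0]+s*d[1],-s*d[0]+c*d[1])
"
```

```text
conn1 fallen px [[351.702 197.085]
 [342.4   202.474]]
top patch [ 0.534 -0.407  0.012] [ 0.552 -0.399  0.012]
(273, 251) z0 [ 0.573 -0.219] z.05 [ 0.56  -0.276] z.155 [ 0.532 -0.397] [229 221 223]
(270, 250) z0 [ 0.563 -0.211] z.05 [ 0.551 -0.269] z.155 [ 0.525 -0.391] [183 194 200]
(276, 247.5) z0 [ 0.588 -0.202] z.05 [ 0.574 -0.26 ] z.155 [ 0.545 -0.383] [ 67 121 160]
(275, 250) z0 [ 0.581 -0.215] z.05 [ 0.568 -0.273] z.155 [ 0.539 -0.394] [228 219 219]
tray front/left corners [[253.15  255.416]
 [256.374 265.026]]
bench [181 214 231] [182 215 232] tray blobs [ 0.515 -0.391  0.019] [ 0.47  -0.349  0.019] [ 0.52  -0.38   0.012]
rig 0.024164833432949943 0.002704910960447766
rig -0.06222283864073182 0.011040248308248828
rig -0.007866336768201377 0.0031583961990701206
rig 0.018107917142634034 0.007690364333876735
rig 0.019020918713454436 0.026581549738243625
```

```bash
python3 -c "
from h import *
np.set_printoptions(precision=3,suppress=True)
def tri(t,s):
    o1,r1=ray('top',t);o2,r2=ray('side',s)
    k=np.linalg.lstsq(np.c_[r1,-r2],o2-o1,rcond=None)[0];p,q=o1+k[0]*r1,o2+k[1]*r2
    return (p+q)/2,np.linalg.norm(p-q)
for n,t,s in(('red before',(351,195),(274.5,243)),('red now',(347.5,198.5),(276.5,247.5)),('patch before',(354.5,197.5),(271,247)),('patch now/box',(349.5,203.5),(272.5,250.5)),('patch now/tray',(349.5,203.5),(266,284))): print(n,*tri(t,s))
for z in(.012,.03,.06,.1,.15): print(z,proj('side',at('top',(349.5,203.5),z)),proj('side',at('top',(347.5,198.5),z)))
a=cv2.imread('pics/a9.png').astype(int)
r=cv2.imread('pics/b.png').astype(int);b=cv2.imread('pics/bk.png').astype(int)
print(b[247:252,268:279].tolist());
"
```

```text
red before [ 0.542 -0.373  0.165] 0.0010589905769245785
red now [ 0.541 -0.368  0.14 ] 0.01836554051720516
patch before [ 0.531 -0.387  0.163] 0.004180492958954466
patch now/box [ 0.525 -0.376  0.137] 0.022130402572876205
patch now/tray [ 0.519 -0.402  0.028] 0.020041247442609565
0.012 [[273.185 287.505]] [[278.872 284.799]]
0.03 [[272.1   282.472]] [[277.752 279.824]]
0.06 [[270.268 273.979]] [[275.861 271.429]]
0.1 [[267.781 262.447]] [[273.294 260.027]]
0.15 [[264.599 247.688]] [[270.006 245.431]]
[[[39, 54, 66], [60, 105, 131], [71, 134, 169], [72, 93, 108], [90, 104, 111], [72, 84, 92], [69, 97, 120], [66, 126, 168], [67, 121, 160], [70, 125, 164], [112, 141, 169]], [[62, 73, 84], [78, 114, 138], [95, 150, 179], [128, 153, 162], [137, 152, 157], [142, 158, 161], [136, 158, 165], [72, 116, 147], [72, 126, 164], [109, 150, 184], [174, 187, 210]], [[157, 169, 180], [168, 186, 193], [141, 166, 178], [161, 180, 185], [182, 196, 196], [188, 199, 199], [175, 187, 192], [120, 147, 170], [134, 164, 189], [163, 179, 199], [185, 192, 212]], [[209, 213, 227], [189, 201, 216], [183, 194, 200], [190, 194, 196], [202, 203, 204], [220, 215, 213], [230, 222, 219], [228, 219, 219], [222, 216, 221], [191, 195, 211], [117, 121, 137]], [[131, 135, 152], [146, 153, 170], [184, 189, 205], [213, 216, 227], [203, 206, 220], [229, 221, 223], [234, 227, 227], [228, 221, 225], [191, 196, 212], [137, 142, 159], [91, 95, 108]]]
```

```bash
python3 -c "
from cell import env
print(env.finish_job())"
```

```text
the job is handed in; nothing more can be done
None
```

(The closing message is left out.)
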